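Fetch the drip cup from behind the upturned lids

ROBOT

A 6-joint arm with a two-finger parallel gripper is mounted at the origin on the work surface. World frame = base frame: x ahead of the robot, y to its left, z up, the work surface at z = 0. Lengths are in m, angles in degrees, forces in N, time in s.
With the tool pointing down it reaches from about 0.325 to 1 m from the base axis. Payload 5.1 kg.
Tool frame: the origin (TCP) lies midway between the tips of the shut fingers; the grasp point (between the pads) lies 19 mm behind it; y points along the fingers, x is the direction in which the jaws open and shut, and the axes are right-handed (so a half turn about y gives the same grasp; the last joint's range is limited). The gripper opens to 85 mm and grips with 20 to 120 N. Pads are 22 mm wide; open, the fingers measure 114 mm over their backs; the gripper's body (76 mm by 85 mm) begins 54 mm behind the grasp point. The pads swing forward as they close: fully open they stand 13 mm farther back than shut.
Start: joints at [-4.733, 7.093, 94.555, -0, 78.352, -4.733], TCP at [0.65, -0, 0.231] pointing down, gripper open.
Joint ranges: [-149.61, 149.61], [-58.7, 133.49], [1.44, 155.28], [-77.14, 257.14], [18.33, 153.61], [-166.67, 166.67]. Speed limits (degrees/s): [147.25, 147.25, 180, 180, 180, 180].

INTERFACE

Orientations are given as [roll, pitch, yaw] about the fixed x, y, z axes, in that order (R = Rz(yaw) Ry(pitch) Rx(roll)).
In Python, from rig import telemetry, vision, order gives the robot as it stands.
- The arm moves only by the tool arm_command, never from a script. Its argument "commands" is text: rows parted by semicolons, each of 7 numbers parted by spaces: the shift along the world's x, y, z in mm, then the turn, a rotation vector about the world's x, y, z in degrees, then the opening, from 0 (shut) to 1 (fully open). A call has 1 to 12 rows; each row shifts and turns the commanded pose from where the row before left it; what a row does not reach is not made up. A row lasts 1/8 s, in which the tool goes at most 62.5 mm and 10.7 degrees, less where a joint would pass 70% of its speed; a pose out of reach is approached as far as the arm can. A call with a gripper value outside its range is refused whole. The fingers move at their own pace and stop on an object; "squeeze" is the grip in N (left out, the last holds). Time passes only in rows, so rows that do not move let the fingers close. It gives the time, the measured TCP pose, the force and the opening at its end, in the units of the state.
- telemetry.read_state(): the state, without advancing time (a new reading comes with each control period).
- vision.camera(name): name is "scene" or "side" or "wrist"; returns a dict with "color" (384x512x3 uint8, red, green, blue), "intrinsics" (3x3 intrinsics, pixels), "D" ([k1, k2, p1, p2, k3] as OpenCV has them; the pictures are not rectified), "rvec" (rotation vector, rad) and "tvec" (3), from world to camera coordinates, as OpenCV has them. Camera axes: x right, y down, z forward; pixel columns grow to the right and rows downward; lengths in m; the calibration is good to about 2 mm. A picture is of the moment at which its call begins. There is no depth.
- order.finish_job(): hands the job in, once; it reports no verdict.
The state is a dict: "clock": time; "joint_positions": joint angles; "joint_vel": joint speeds; "joint_torque": joint torques, N m; "ee_pos": TCP position; "eef_rot": TCP orientation; "ft_force": force on the tool from outside, world axes, zero at the start; "torque": the same for the moment, N m; "width": finger opening in m.
Only numpy, scipy, OpenCV 4.12 (cv2) and the standard library are available. Lean on these libraries where they do the work, as an engineer would, in place of code of your own. Each camera call takes 0.05 s, during which the arm holds its last target.

TASK

The drip cup stands at the back of the wooden tray, hemmed in by three upturned domed lids. First clear the lids to the middle of the square wooden coaster as one stack, still upside down, largest at the bottom and each smaller one cupped inside the next; then stand the drip cup in the middle of the round rubber mat, and finally put every lid back upside down exactly where on the tray it stood at the start. Leave the amber jar, the toothpick holder and the tall cup stack where they are.

Things in the scene. Friction and masses are not known exactly. Their poses are not given: they have to be found in the camera images.
- lid_large_mid (a point): The largest domed steel lid, upside down on its flat black knob (diameter 30 mm, 12 mm high), hollow side up. Rim diameter 66 mm, height 46 mm; grip it on the straight upright band, the 13 mm below the rim; lower down it narrows. Wall 3 mm, inner floor 16 mm above the foot: a smaller lid cupped inside stands 16 mm higher. Point: on its axis, half-way up (23 mm); z up. About 0.1 kg.
- lid_medium_mid (a point): The middle-sized domed steel lid, upside down on its flat black knob (diameter 26 mm, 12 mm high), hollow side up. Rim diameter 56 mm, height 46 mm; grip it on the straight upright band, the 13 mm below the rim; lower down it narrows. Wall 3 mm, inner floor 16 mm above the foot: a smaller lid cupped inside stands 16 mm higher. Point: on its axis, half-way up (23 mm); z up. About 0.1 kg.
- lid_small_mid (a point): The smallest domed steel lid, upside down on its flat black knob (diameter 22 mm, 12 mm high), hollow side up. Rim diameter 46 mm, height 46 mm; grip it on the straight upright band, the 13 mm below the rim; lower down it narrows. Wall 3 mm, inner floor 16 mm above the foot: a smaller lid cupped inside stands 16 mm higher. Point: on its axis, half-way up (23 mm); z up. About 0.1 kg.
- drip_cup_mid (a point): Squat round steel drip cup, closed by a dark slotted grate on top: diameter 56 mm, 42 mm high, 0.22 kg. The point is on its axis, half-way up (21 mm above its foot); z is up.
- tray: Fixed wooden tray, 196 (x) by 270 (y) mm, floor 10 mm up. Origin under its centre; x points to the 32 mm back wall (inner face x=92 mm); 22 mm walls at y=+-132. In its frame the cup is at (45,0) mm, the lids at (23,60), (23,-60), (-37,0) on cork dots, which lid on which varies. Fingers have room on the two side lids along the tray's x, on the front lid along its y; on the cup, once lids are gone, along y.
- coaster: Square light-wood coaster, 100 x 100 mm, 8 mm thick, fixed on the counter to one side of the tray (left or right differs). Origin under its centre. The side area for the stack of lids.
- mat: Round black rubber mat, diameter 90 mm, 4 mm thick, with a thin grey ring, fixed on the counter on the other side. Origin under its centre. Goal place of the drip cup.
- jar_mid (a point): Bystander: small amber glass jar with a steel cap, diameter 28 mm, 55 mm high, standing in the tray's back corner on the +y side, at about (62, 108) mm in the tray's frame. The point is half-way up.
- pick_holder_mid (a point): Bystander: small white ceramic toothpick holder, diameter 34 mm, 50 mm high (the picks reach 78 mm), in the tray's front corner on the -y side, at about (-66, -108) mm in the tray's frame. The point is half-way up the ceramic.
- cup_stack_mid (a point): Bystander: upright stack of white paper cups, diameter 77 mm, 125 mm high, on the counter beyond the tray at the left. The point is half-way up.

How it is judged:
By the outcome, as a careful person would: the job done as asked, in the order asked, and still so for the second after the job is handed in, with the robot touching nothing.
It also fails if it takes over 152 s, if anything falls off the work surface, if the arm or the gripper's body presses on something with over 40 N, if the wrist force passes 120 N, or if a joint passes its speed limit or range.

## Working session

There is one attempt and no reset: what is moved stays moved. The work goes in short steps, Python scripts to look and compute and a tool call to move; the robot and the scene stay as the last step left them, time stands still between calls to the robot, and variables do not carry over. Pictures are saved under pics/ and viewed, and the job is handed in when it is done.

Besides the shell and the picture viewer there is one more tool, called by a JSON object that holds its "op" and its "data", one argument or row to a line. arm_command: Moves the arm, as the interface text tells. Its arguments: {"type":"object","properties":{"commands":{"type":"string"},"squeeze":{"type":"number"}},"required":["commands"]}

```bash
ls; mkdir -p pics; python3 - <<'E'
from rig import telemetry, vision
import cv2
print(telemetry.read_state())
for n in ["scene","side","wrist"]:
    c=vision.camera(n); cv2.imwrite(f"pics/{n}0.png",c["color"][:,:,::-1]); print(n,c["intrinsics"],c["D"],c["rvec"],c["tvec"])
E
```

```text
pics
{'clock': 0.0, 'joint_positions': array([-4.73015109e+00,  7.13367697e+00,  9.46337049e+01,  1.54434363e-03,
        7.83484691e+01, -4.73377552e+00]), 'joint_vel': array([ 0.0974611 ,  0.04631897, -0.10356025,  0.00938976,  0.02998522,
       -0.00114743]), 'joint_torque': array([ 3.96925461e-04, -4.23608243e+01, -3.65454090e+01,  2.94756808e-05,
        6.89593100e-03,  2.82237529e-06]), 'ee_pos': array([6.49408347e-01, 5.53243174e-05, 2.30054830e-01]), 'eef_rot': array([-8.99889325e+01,  1.15331020e-01,  3.32214200e-03]), 'ft_force': array([ 0.18864884, -0.04813788,  0.91641986]), 'torque': array([ 0.04100044, -0.00706695, -0.01155445]), 'width': 0.08498936141100157}
scene [[378.6895485    0.         250.91317444]
 [  0.         378.6895485  187.12665934]
 [  0.           0.           1.        ]] [-0.04974475  0.          0.          0.          0.        ] [ 1.49730724  2.21979425 -0.75824629] [ 0.22304396 -0.36366934  1.20605107]
side [[493.39002255   0.         258.34382328]
 [  0.         493.39002255 183.15655413]
 [  0.           0.           1.        ]] [-0.16289533  0.          0.          0.          0.        ] [ 2.08091179 -0.67632123  0.36622918] [-0.47458423  0.23657725  1.09991728]
wrist [[301.39050708   0.         256.85362828]
 [  0.         301.39050708 192.73437651]
 [  0.           0.           1.        ]] [-0.06330302  0.          0.          0.          0.        ] [-2.86608403e+00  9.16151633e-04  2.49497567e-03] [-0.64964869 -0.03467232  0.37813107]
```

View images.

View pics/scene0.png

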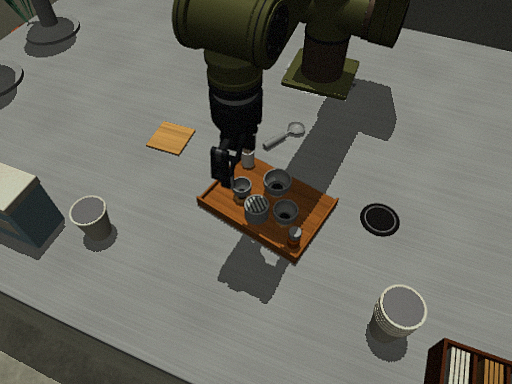

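View pics/side0.png

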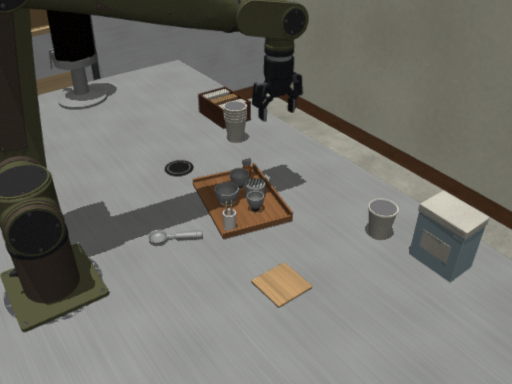

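View pics/wrist0.png

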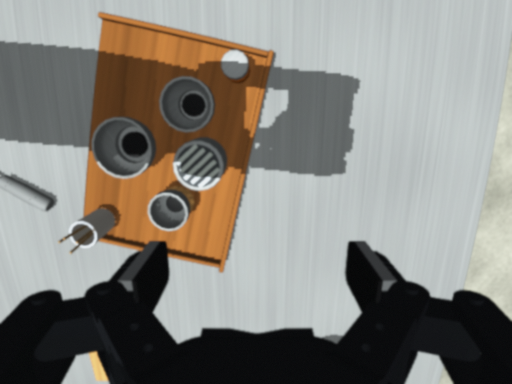

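```bash
python3 - <<'E'
import cv2
w=cv2.imread("pics/wrist0.png"); cv2.imwrite("pics/w_crop.png",cv2.resize(w[5:275,60:330],None,fx=2.2,fy=2.2,interpolation=cv2.INTER_CUBIC))
s=cv2.imread("pics/scene0.png"); cv2.imwrite("pics/s_crop.png",cv2.resize(s[110:270,140:410],None,fx=2.9,fy=2.9,interpolation=cv2.INTER_CUBIC))
s=cv2.imread("pics/side0.png"); cv2.imwrite("pics/d_crop.png",cv2.resize(s[140:310,140:330],None,fx=3.5,fy=3.5,interpolation=cv2.INTER_CUBIC))
E
```

```text
(no output)
```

View pics/w_crop.png

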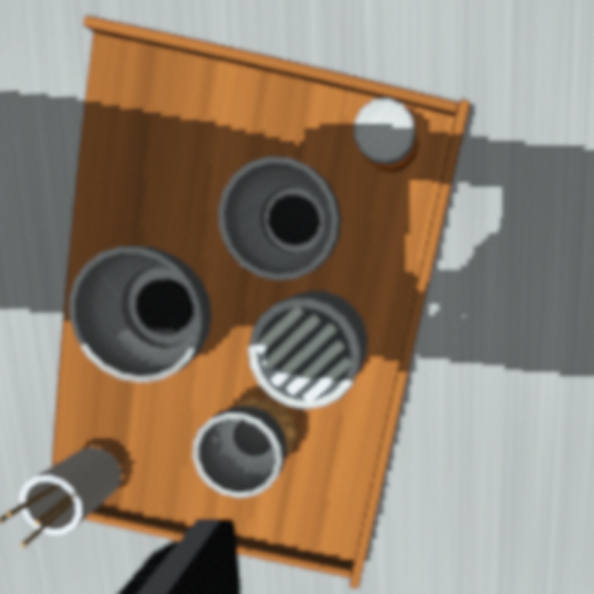

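View pics/s_crop.png

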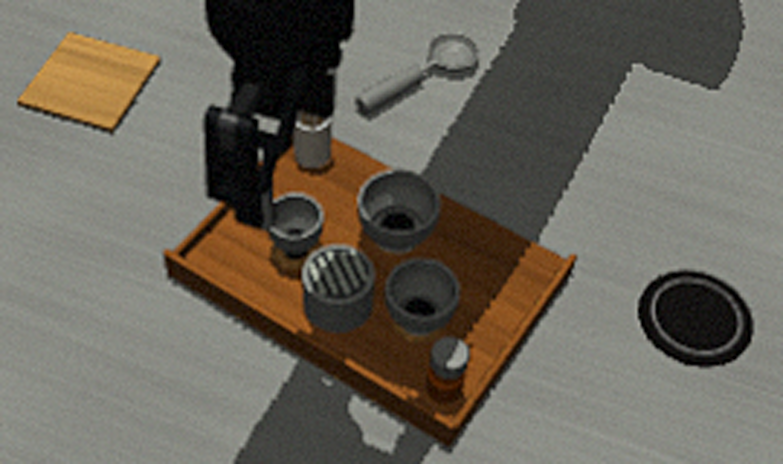

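View pics/d_crop.png

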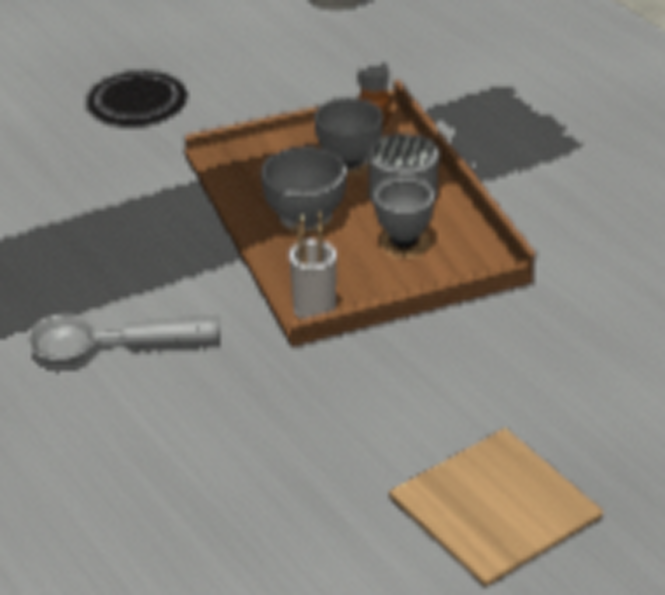

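```bash
cat > h.py <<'E'
import numpy as np, cv2, pickle, os
from rig import telemetry, vision
def grab(name,png=None):
    c=vision.camera(name)
    if png: cv2.imwrite("pics/"+png,c["color"][:,:,::-1])
    return c
def ray(c,uv):
    uv=np.array(uv,float).reshape(-1,1,2)
    n=cv2.undistortPoints(uv,c["intrinsics"],c["D"]).reshape(-1,2)
    R,_=cv2.Rodrigues(np.array(c["rvec"]));t=np.array(c["tvec"]).ravel()
    o=-R.T@t; d=np.c_[n,np.ones(len(n))]@R
    return o,d
def onz(c,uv,z):
    o,d=ray(c,uv); return (o+d*((z-o[2])/d[:,2])[:,None])
def proj(c,P):
    return cv2.projectPoints(np.array(P,float).reshape(-1,3),np.array(c["rvec"]),np.array(c["tvec"]),c["intrinsics"],c["D"])[0].reshape(-1,2)
def circ(x,y,z,r,n=24):
    a=np.linspace(0,2*np.pi,n,endpoint=False);return np.c_[x+r*np.cos(a),y+r*np.sin(a),np.full(n,z)]
E
cat > m.py <<'E'
from h import *
w=grab("wrist");s=grab("scene");d=grab("side")
pickle.dump((w,s,d),open("cams0.pkl","wb"))
W=lambda *p:[(60+(x+.5)/2.2-.5,5+(y+.5)/2.2-.5) for x,y in p]
S=lambda *p:[(140+(x+.5)/2.9-.5,110+(y+.5)/2.9-.5) for x,y in p]
D=lambda *p:[(140+(x+.5)/3.5-.5,140+(y+.5)/3.5-.5) for x,y in p]
f=lambda n,a:print(n,np.round(a[:,:2]*1000,1).tolist())
f("W lids L,M,S",onz(w,W((141,314),(280,219),(238,454)),.056))
f("W cup",onz(w,W((306,352)),.052))
f("W corners",onz(w,W((468,102),(357,587)),.032))
f("W corner L",onz(w,W((88,18)),.022))
f("S lids",onz(s,S((399,206),(423,294),(296,221)),.056)); f("S cup",onz(s,S((338,273)),.052))
f("S coaster",onz(s,S((70,32),(161,58),(113,131),(18,102)),.008)); f("S mat",onz(s,S((696,317)),.004))
f("D coaster",onz(d,D((505,427),(603,516),(487,586),(389,494)),.008)); f("D mat",onz(d,D((138,97)),.004))
f("D lids",onz(d,D((305,177),(349,127),(404,203)),.056))
f("D corners",onz(d,D((533,262)),.032))
E
python3 m.py
```

```text
W lids L,M,S [[508.7, 29.5], [578.9, 72.9], [550.5, -41.8]]
W cup [[587.2, 9.8]]
W corners [[666.3, 127.2], [605.3, -131.7]]
W corner L [[481.1, 170.7]]
S lids [[508.5, 30.9], [580.7, 75.7], [552.7, -38.8]]
S cup [[584.0, 9.0]]
S coaster [[386.9, -348.6], [386.5, -249.4], [486.1, -246.4], [486.8, -345.5]]
S mat [[486.5, 275.8]]
D coaster [[480.6, -249.5], [479.5, -351.8], [383.0, -354.5], [380.2, -254.9]]
D mat [[483.9, 272.8]]
D lids [[496.7, 19.5], [563.7, 57.7], [538.4, -52.6]]
D corners [[591.6, -142.2]]
```

```bash
cat > ov.py <<'E'
from h import *
import sys
w,s,d=pickle.load(open("cams0.pkl","rb"))
tx,ty,th,cx,cy,ct,mx,my=map(float,sys.argv[1:9])
def T(p):
    p=np.array(p,float).reshape(-1,3)/1000;a=np.radians(th)
    return np.c_[tx+np.cos(a)*p[:,0]-np.sin(a)*p[:,1],ty+np.sin(a)*p[:,0]+np.cos(a)*p[:,1],p[:,2]]
curves=[]
for (x,y,r) in [(-37,0,33),(23,60,28),(23,-60,23)]: curves.append(T(circ(x,y,56,r)))
curves.append(T(circ(45,0,52,28)));curves.append(T(circ(62,108,65,14)));
curves.append(T([(98,-135,32),(98,135,32)]));curves.append(T([(92,-135,32),(92,135,32)]))
curves.append(T([(-98,135,22),(98,135,22)]));curves.append(T([(-98,-135,22),(98,-135,22)]))
a=np.radians(ct);q=np.array([(-50,-50),(50,-50),(50,50),(-50,50)])/1000
curves.append(np.c_[cx+np.cos(a)*q[:,0]-np.sin(a)*q[:,1],cy+np.sin(a)*q[:,0]+np.cos(a)*q[:,1],np.full(4,.008)])
curves.append(circ(mx,my,.004,.045))
for c,n,(y0,y1,x0,x1),k in [(w,"w",(5,275,60,330),2.2),(s,"s",(110,270,140,410),2.9),(d,"d",(140,310,140,330),3.5)]:
    im=cv2.resize(c["color"][y0:y1,x0:x1,::-1],None,fx=k,fy=k,interpolation=cv2.INTER_CUBIC)
    im=cv2.convertScaleAbs(im,alpha=1.3,beta=25)
    for cv in curves:
        uv=proj(c,cv); p=np.c_[(uv[:,0]-x0+.5)*k-.5,(uv[:,1]-y0+.5)*k-.5]
        if np.abs(p).max()>5000: continue
        cv2.polylines(im,[np.round(p).astype(np.int32)],len(p)>2,(0,255,0),1,cv2.LINE_AA)
    cv2.imwrite(f"pics/ov_{n}{sys.argv[9]}.png",im)
E
python3 ov.py .5445 .0205 -13.7 .4355 -.299 1 .485 .2745 a
```

```text
(no output)
```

View pics/ov_wa.png

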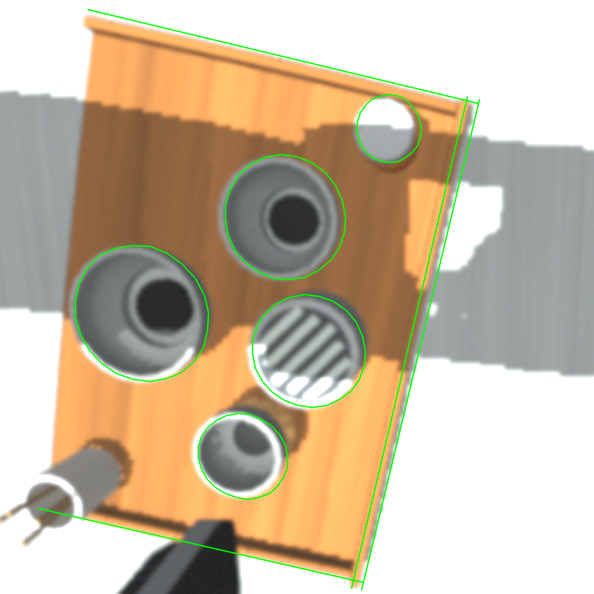

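View pics/ov_sa.png

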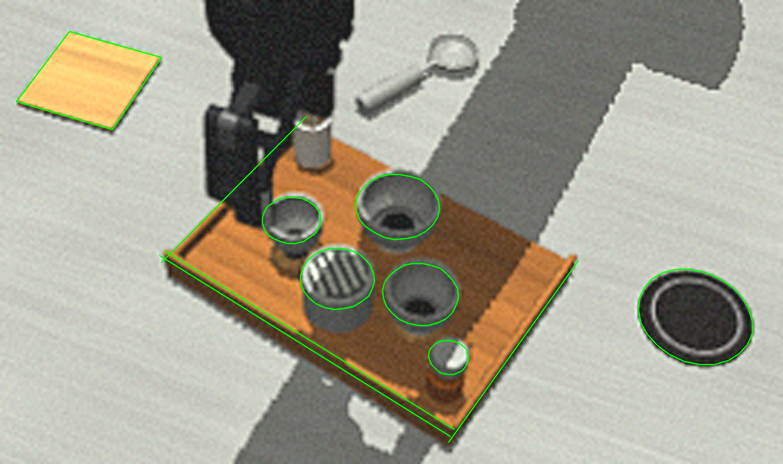

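View pics/ov_da.png

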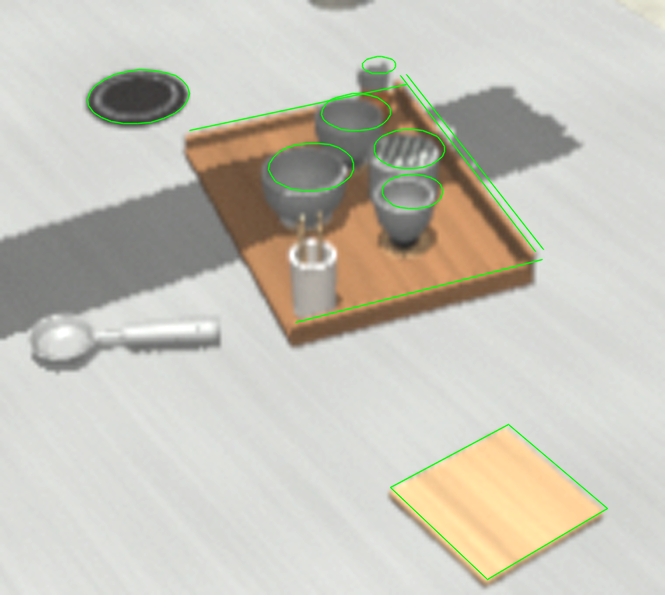

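{"op": "arm_command", "data": {
  "commands": "-17.7 3.75 -10 0 0 9.56 1;-17.7 3.75 -10 0 0 9.56 1;-17.7 3.75 -10 0 0 9.56 1;-17.7 3.75 -10 0 0 9.56 1;-17.7 3.75 -10 0 0 9.56 1;-17.7 3.75 -10 0 0 9.56 1;-17.7 3.75 -10 0 0 9.56 1;-17.7 3.75 -10 0 0 9.56 1;0 0 0 0 0 0 1;0 0 0 0 0 0 1",
  "squeeze": 30
}}

```text
clock: 1.55
ee_pos: [0.5092, 0.0298, 0.152]
eef_rot: [-90.1, -0.0, 76.3]
ft_force: [0.8, 0.2, 0.8]
width: 0.0853
```

```bash
python3 - <<'E'
from h import *
c=grab("wrist","w1.png"); pickle.dump(c,open("w1.pkl","wb"))
im=cv2.imread("pics/w1.png"); cv2.imwrite("pics/w1b.png",cv2.resize(im,None,fx=1.5,fy=1.5))
st=telemetry.read_state();print(st["joint_positions"],st["ee_pos"],st["eef_rot"])
E
```

```text
[-2.67938877e+00 -7.22535229e+00  1.16695740e+02 -1.77844648e-03
  7.04364715e+01 -7.90448128e+01] [0.50940544 0.0298113  0.15217435] [-9.00917617e+01 -1.60543165e-02  7.63660310e+01]
```

View pics/w1b.png

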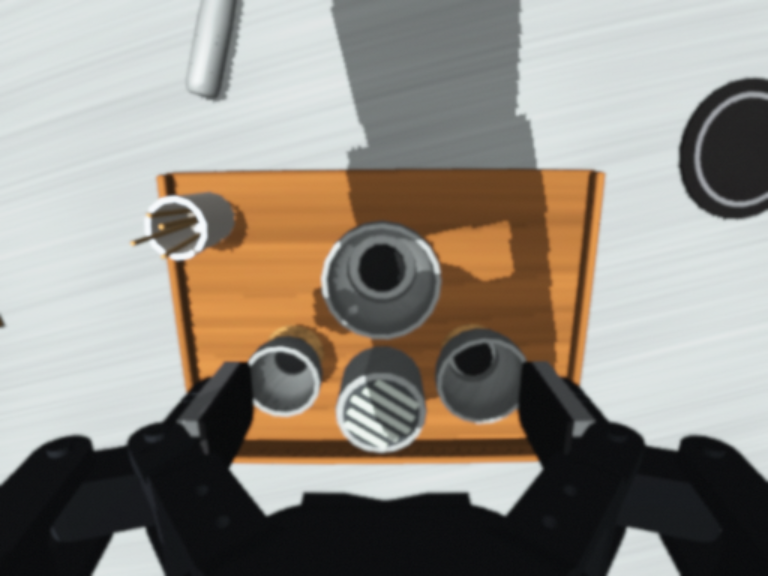

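```bash
python3 - <<'E'
from h import *
c=pickle.load(open("w1.pkl","rb"))
q=lambda *p:[((x+.5)/1.5-.5,(y+.5)/1.5-.5) for x,y in p]
f=lambda n,a:print(n,np.round(a[:,:2]*1000,1).tolist())
f("lids L M S",onz(c,q((381,279),(482,376),(284,381)),.056))
f("cup",onz(c,q((381,412)),.052))
f("front corners",onz(c,q((159,176),(604,173)),.022))
f("mat",onz(c,q((754,149)),.004))
E
```

```text
lids L M S [[502.1, 29.1], [572.7, 72.3], [548.4, -40.8]]
cup [[584.0, 8.8]]
front corners [[417.7, -86.5], [478.8, 171.0]]
mat [[487.7, 279.9]]
```

{"op": "arm_command", "data": {
  "commands": "0 0 -30 0 0 0 1;0 0 -30 0 0 0 1;0 0 -30 0 0 0 1;0 0 -15 0 0 0 1;0 0 -10 0 0 0 1;0 0 0 0 0 0 1;0 0 0 0 0 0 0;0 0 0 0 0 0 0;0 0 0 0 0 0 0;0 0 0 0 0 0 0;0 0 0 0 0 0 0",
  "squeeze": 25
}}

```text
clock: 2.98
ee_pos: [0.5095, 0.0299, 0.0383]
eef_rot: [-90.1, -0.0, 76.5]
ft_force: [-2.2, -0.4, 4.2]
width: 0.0639
```

```bash
python3 - <<'E'
from h import *
c=grab("wrist","w2.png")
im=cv2.imread("pics/w2.png"); cv2.imwrite("pics/w2b.png",cv2.resize(im,None,fx=1.5,fy=1.5))
d=grab("side","d2.png"); im=cv2.imread("pics/d2.png");cv2.imwrite("pics/d2b.png",cv2.resize(im[100:270,170:330],None,fx=3.5,fy=3.5,interpolation=cv2.INTER_CUBIC))
st=telemetry.read_state();print(st["ee_pos"],st["width"],st["ft_force"],st["torque"])
E
```

```text
[0.50955797 0.02985142 0.03837523] 0.06386121991382189 [-2.51036111  0.0832474   4.73624002] [-0.03322872  0.31747383  0.01935806]
```

View pics/w2b.png

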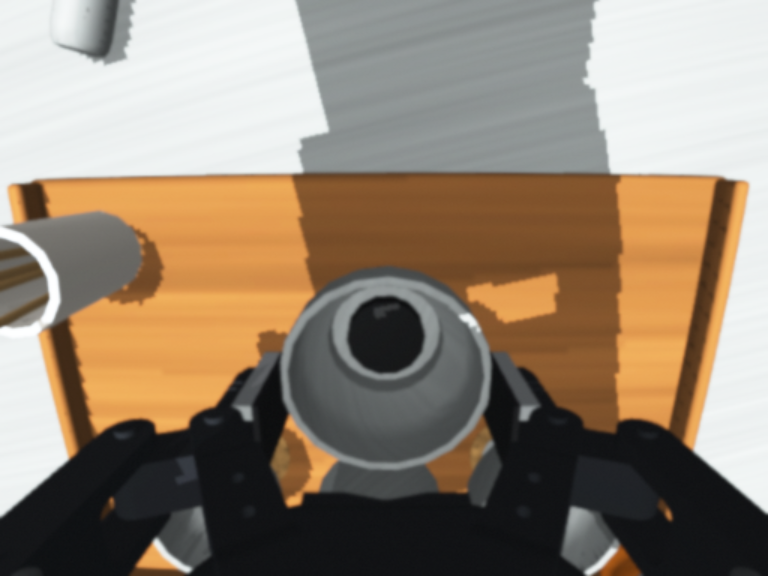

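View pics/d2b.png

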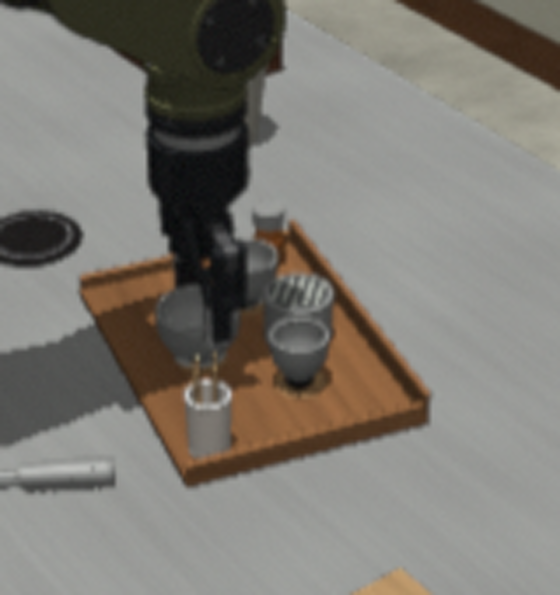

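```bash
python3 - <<'E'
from h import *
c=grab("wrist")
pickle.dump(c,open("w2.pkl","rb" if 0 else "wb"))
q=lambda *p:[((x+.5)/1.5-.5,(y+.5)/1.5-.5) for x,y in p]
print(onz(c,q((386,372),(282,372),(490,372),(386,278),(386,468)),.056)*1000)
st=telemetry.read_state();t=st["ee_pos"]
im=cv2.resize(c["color"][:,:,::-1],None,fx=1.5,fy=1.5)
a=np.radians(76.5); ax=np.array([np.cos(a),np.sin(a),0]); az=np.array([np.sin(a),-np.cos(a),0])
P=[]
for sgn in(-1,1):
  for z in (.045,.064):
    for k in(-.011,.011): P.append(t*[1,1,0]+[0,0,z]+sgn*.0325*ax+k*az)
for u in proj(c,P): cv2.circle(im,tuple(np.round(u*1.5).astype(int).tolist()),3,(0,0,255),-1)
for r in (.033,.030):
  cv2.polylines(im,[np.round(proj(c,circ(t[0],t[1],.056,r))*1.5).astype(np.int32)],True,(0,255,0),1)
cv2.imwrite("pics/w2c.png",im)
E
```

```text
[[502.44069736  31.65889982  56.        ]
 [495.11146296   0.97039122  56.        ]
 [509.95758615  62.32460588  56.        ]
 [473.90813904  38.53573677  56.        ]
 [536.08417887  23.55116173  56.        ]]
```

View pics/w2c.png

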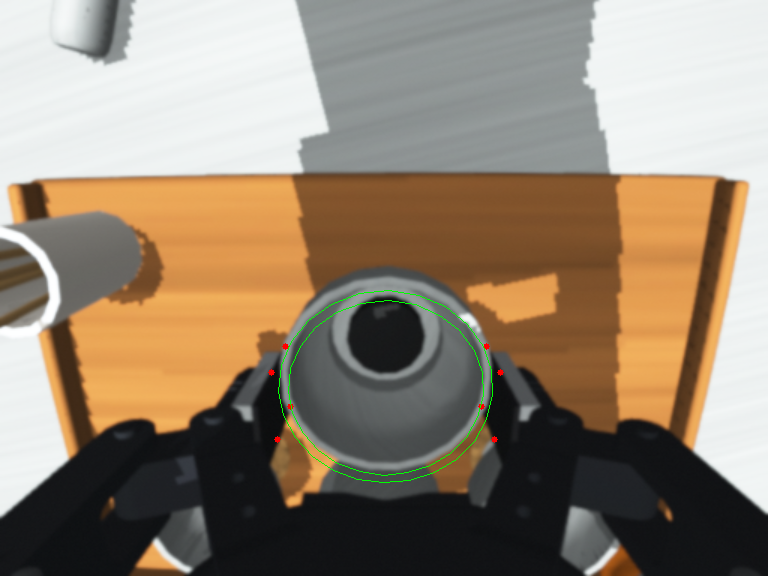

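```bash
python3 - <<'E'
from h import *
for n in ("w1","w2"):
    c=pickle.load(open(n+".pkl","rb")); R,_=cv2.Rodrigues(c["rvec"]); o=-R.T@c["tvec"]; print(n,"cam",o*1000,"fwd",R[2])
    for z in (.051,.056): print(R[2]@(np.array([.505,.030,z])-o)*1000)
w=pickle.load(open("cams0.pkl","rb"))[0]; c=w;R,_=cv2.Rodrigues(c["rvec"]); o=-R.T@c["tvec"];print(o*1000,R[2])
E
```

```text
w1 cam [442.33830338  45.9457617  294.00818982] fwd [ 0.26687986 -0.0639874  -0.96160322]
251.42093052054042
246.61291441369738
w2 cam [442.4993268   45.8289667  180.25939283] fwd [ 0.26796229 -0.06351049 -0.96133378]
142.01454912912874
137.2078802485133
[650.35413492  68.93512439 372.4066796 ] [-0.00154344 -0.27205565 -0.96228028]
```

{"op": "arm_command", "data": {
  "commands": "0 0 5 0 0 0 0;0 0 10 0 0 0 0;0 0 15 0 0 0 0;0 0 20 0 0 0 0;0 0 0 0 0 0 0;0 0 0 0 0 0 0"
}}

```text
clock: 3.88
ee_pos: [0.5082, 0.03, 0.0862]
eef_rot: [-90.0, -0.0, 76.5]
ft_force: [0.5, 0.2, -0.9]
width: 0.0636
```

```bash
python3 - <<'E'
from h import *
c=grab("wrist","w3.png")
im=cv2.imread("pics/w3.png"); cv2.imwrite("pics/w3b.png",cv2.resize(im,None,fx=1.5,fy=1.5))
d=grab("side","d3.png"); im=cv2.imread("pics/d3.png");cv2.imwrite("pics/d3b.png",cv2.resize(im[100:270,170:330],None,fx=3.5,fy=3.5,interpolation=cv2.INTER_CUBIC))
E
```

```text
(no output)
```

View pics/w3b.png

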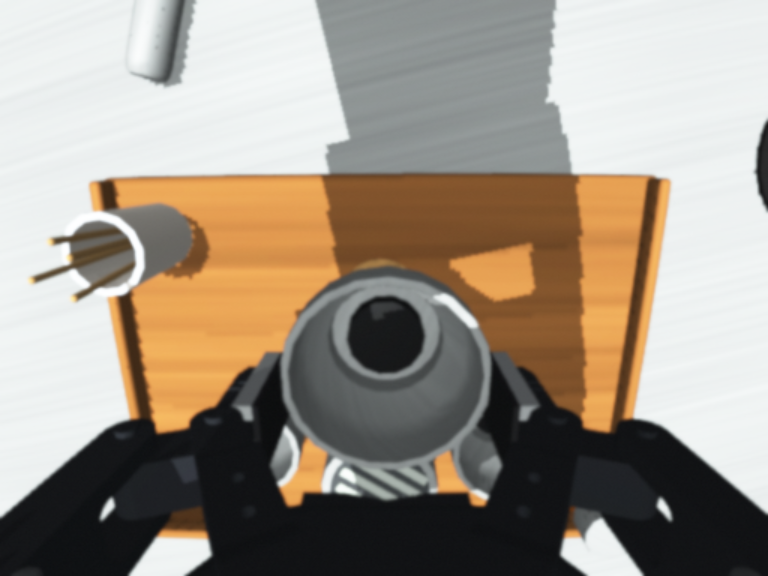

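View pics/d3b.png

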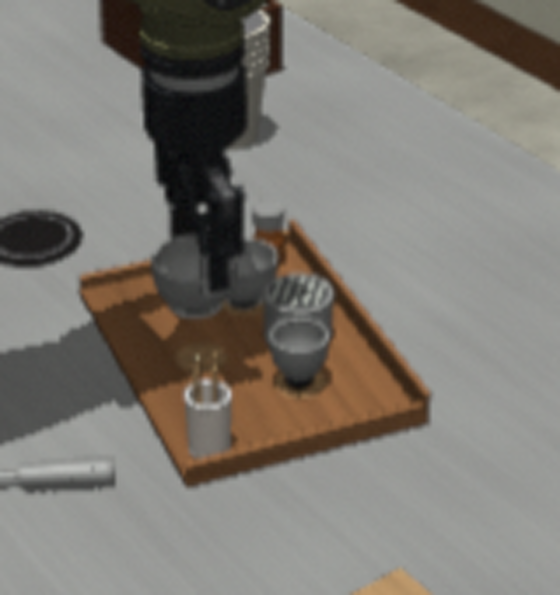

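{"op": "arm_command", "data": {
  "commands": "0 0 33 0 0 0 0;-4 -21 33 0 0 0 0;-10 -45 0 0 0 0 0;-10 -45 0 0 0 0 0;-10 -45 0 0 0 0 0;-10 -45 0 0 0 0 0;-10 -45 0 0 0 0 0;-10 -45 0 0 0 0 0;-6 -40 0 0 0 0 0;0 0 0 0 0 0 0;0 0 0 0 0 0 0;0 0 0 0 0 0 0"
}}

```text
clock: 5.48
ee_pos: [0.4384, -0.2998, 0.1518]
eef_rot: [-90.0, -0.0, 76.6]
ft_force: [0.1, -0.5, -1.5]
width: 0.064
```

```bash
python3 - <<'E'
from h import *
c=grab("wrist","w4.png");pickle.dump(c,open("w4.pkl","wb"))
im=cv2.imread("pics/w4.png"); cv2.imwrite("pics/w4b.png",cv2.resize(im,None,fx=1.5,fy=1.5))
d=grab("side","d4.png"); im=cv2.imread("pics/d4.png");cv2.imwrite("pics/d4b.png",cv2.resize(im[150:320,190:350],None,fx=3.5,fy=3.5,interpolation=cv2.INTER_CUBIC))
E
```

```text
(no output)
```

View pics/w4b.png

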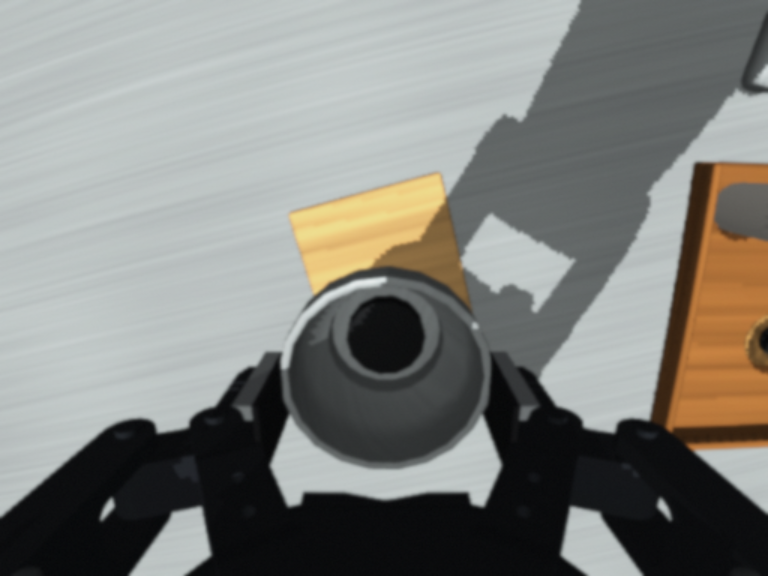

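View pics/d4b.png

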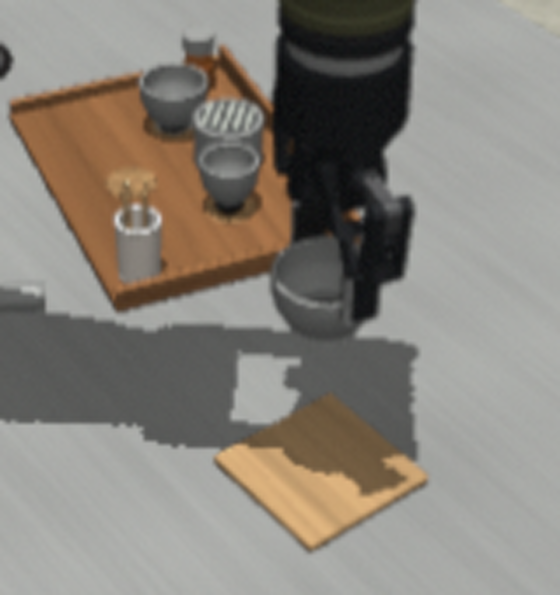

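```bash
python3 - <<'E'
from h import *
c=pickle.load(open("w4.pkl","rb"))
q=lambda *p:[((x+.5)/1.5-.5,(y+.5)/1.5-.5) for x,y in p]
for dz in (0,-.005):
  P=onz(c,q((290,212),(441,173),(470,305)),.008+dz)[:,:2]*1000
  e=P[1]-P[0]; n=np.array([e[1],-e[0]])/np.linalg.norm(e)
  if n[0]<0:n=-n
  print(P,np.linalg.norm(e),np.degrees(np.arctan2(e[1],e[0])),"centre",P[:2].mean(0)+50*n)
  print("lid",onz(c,q((386,372)),.1718+dz)*1000)
E
```

```text
[[ 387.32460414 -349.27814367]
 [ 386.17750489 -252.01343884]
 [ 474.27469636 -250.46231   ]] 97.27146879788353 90.67569113543783 centre [ 436.74757767 -300.05615317]
lid [[ 430.29326865 -297.83991779  171.8       ]]
[[ 387.5959278  -350.41711531]
 [ 386.42877159 -251.4517434 ]
 [ 476.06633676 -249.87349318]] 98.97225414549658 90.67569113543783 centre [ 437.00887284 -300.34479127]
lid [[ 432.68709707 -298.40073527  166.8       ]]
```

{"op": "arm_command", "data": {
  "commands": "2.5 -1.5 -30 0 0 0 0;0 0 -30 0 0 0 0;0 0 -30 0 0 0 0;0 0 -15 0 0 0 0;0 0 -7 0 0 0 0;0 0 -2 0 0 0 0;0 0 -1 0 0 0 0;0 0 -1 0 0 0 0;0 0 0 0 0 0 0;0 0 0 0 0 0 0"
}}

```text
clock: 6.82
ee_pos: [0.441, -0.3026, 0.0366]
eef_rot: [-90.0, 0.0, 76.5]
ft_force: [0.3, 0.4, -0.8]
width: 0.0638
```

{"op": "arm_command", "data": {
  "commands": "0 0 -0.7 0 0 0 0;0 0 -0.7 0 0 0 0;0 0 0 0 0 0 0;0 0 0 0 0 0 0"
}}

```text
clock: 7.32
ee_pos: [0.4412, -0.3028, 0.0364]
eef_rot: [-90.0, 0.0, 76.5]
ft_force: [-3.8, 2.8, 8.0]
width: 0.0638
```

{"op": "arm_command", "data": {
  "commands": "0 0 0.7 0 0 0 0;0 0 0 0 0 0 1;0 0 0 0 0 0 1;0 0 0 0 0 0 1;0 0 0 0 0 0 1;0 0 30 0 0 0 1;0 0 40 0 0 0 1;0 0 40 0 0 0 1;0 0 0 0 0 0 1;0 0 0 0 0 0 1"
}}

```text
clock: 8.57
ee_pos: [0.4406, -0.3022, 0.145]
eef_rot: [-90.0, -0.0, 76.5]
ft_force: [0.5, 1.0, -0.5]
width: 0.0854
```

```bash
python3 - <<'E'
from h import *
c=grab("wrist","w5.png");pickle.dump(c,open("w5.pkl","wb"))
im=cv2.imread("pics/w5.png"); cv2.imwrite("pics/w5b.png",cv2.resize(im,None,fx=1.5,fy=1.5))
c=grab("scene","s5.png");pickle.dump(c,open("s5.pkl","wb"));im=cv2.imread("pics/s5.png");cv2.imwrite("pics/s5b.png",cv2.resize(im[100:190,130:250],None,fx=5,fy=5,interpolation=cv2.INTER_CUBIC))
c=grab("side","d5.png");pickle.dump(c,open("d5.pkl","wb"));im=cv2.imread("pics/d5.png");cv2.imwrite("pics/d5b.png",cv2.resize(im[220:320,230:340],None,fx=5,fy=5,interpolation=cv2.INTER_CUBIC))
E
```

View pics/w5b.png

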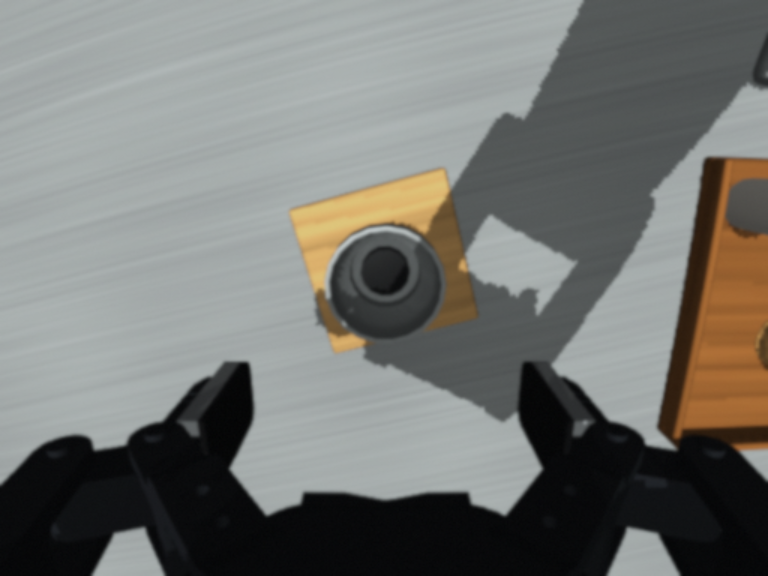

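View pics/s5b.png

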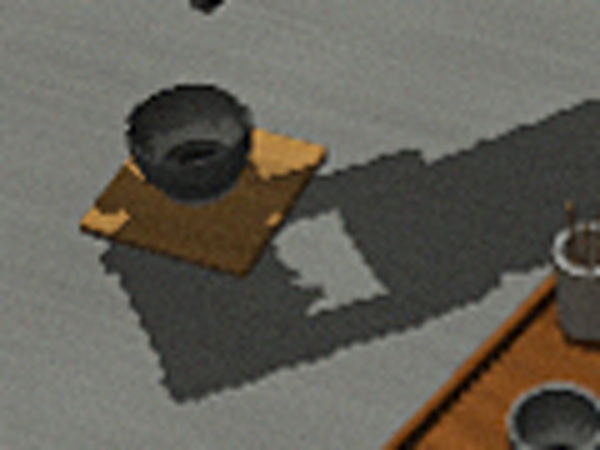

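View pics/d5b.png

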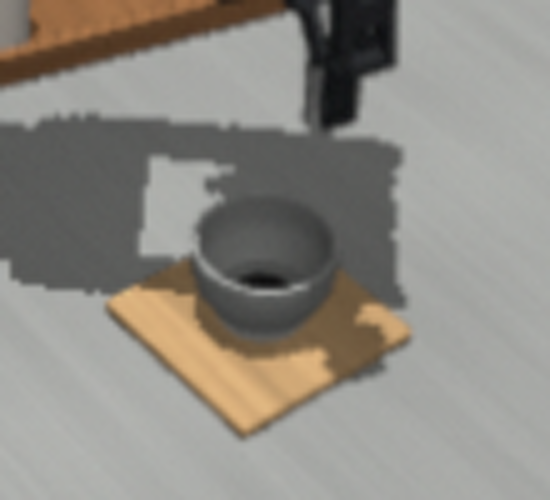

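```bash
python3 - <<'E'
from h import *
c=pickle.load(open("w5.pkl","rb"));k=1.5
q=lambda p,k,x0=0,y0=0:[(x0+(x+.5)/k-.5,y0+(y+.5)/k-.5) for x,y in p]
P=onz(c,q([(290,210),(444,168),(478,318),(335,352)],1.5),.008)*1000
print(P[:,:2],P[:,:2].mean(0), onz(c,q([(385.5,282)],1.5),.054)*1000)
P=onz(c,q([(290,210),(444,168),(478,318),(335,352)],1.5),.003)*1000
print(P[:,:2].mean(0), onz(c,q([(385.5,282)],1.5),.049)*1000)
c=pickle.load(open("d5.pkl","rb"))
P=onz(c,q([(107,308),(411,330),(243,437)],5,230,220),.008)*1000; print(P[:,:2],P[:2,:2].mean(0),onz(c,q([(266,243)],5,230,220),.054)*1000)
E
```

```text
[[ 387.79719447 -349.69751639]
 [ 385.52428045 -252.77000422]
 [ 483.98926268 -250.25385923]
 [ 485.17952197 -347.65644924]] [ 435.62256489 -300.09445727] [[ 434.14933889 -300.64193556   54.        ]]
[ 436.72788977 -300.33984289] [[ 435.44122249 -300.94750014   49.        ]]
[[ 379.85522723 -256.28625928]
 [ 482.29820745 -348.17807211]
 [ 382.11080447 -353.60346348]] [ 431.07671734 -302.23216569] [[ 433.50874326 -301.99280551   54.        ]]
```

{"op": "arm_command", "data": {
  "commands": "15 41.8 0 0 0 -10 1;15 41.8 0 0 0 -10 1;15 41.8 0 0 0 -10 1;15 41.8 0 0 0 -10 1;15 41.8 0 0 0 -10 1;15 41.8 0 0 0 -10 1;15 41.8 0 0 0 -10 1;15 41.8 0 0 0 -10 1;15 41.8 0 0 0 -10 1;0 0 0 0 0 0 1;0 0 0 0 0 0 1"
}}

```text
clock: 10.1
ee_pos: [0.5751, 0.0734, 0.1444]
eef_rot: [-90.1, 0.1, -13.4]
ft_force: [-0.7, -0.4, -0.4]
width: 0.0853
```

```bash
cat > wl.py <<'E'
from h import *
import sys
n=sys.argv[1]
c=grab("wrist",n+".png");pickle.dump(c,open(n+".pkl","wb"))
im=cv2.imread(f"pics/{n}.png"); cv2.imwrite(f"pics/{n}b.png",cv2.resize(im,None,fx=1.5,fy=1.5,interpolation=cv2.INTER_CUBIC))
st=telemetry.read_state();print(st["ee_pos"],st["eef_rot"],st["width"])
E
python3 wl.py w6
```

```text
[0.57519723 0.07288582 0.1446621 ] [-90.04835371   0.09131279 -13.4935293 ] 0.08551867926072497
```

View pics/w6b.png

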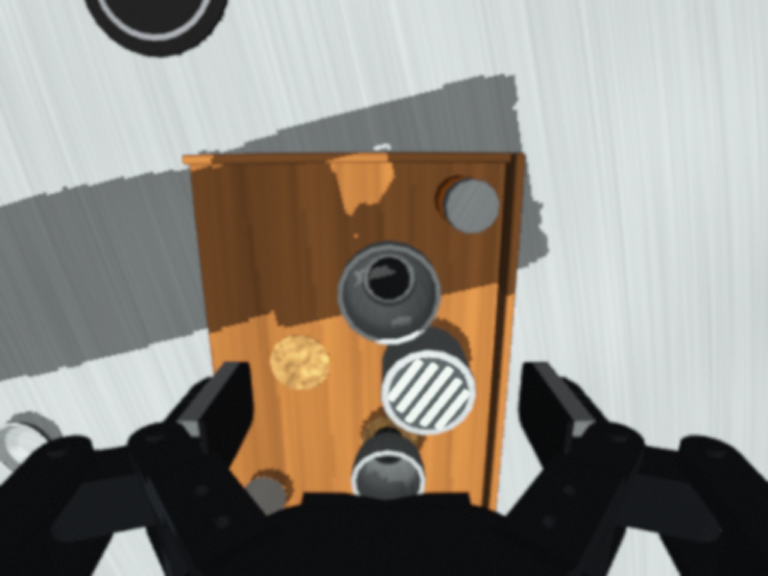

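```bash
python3 - <<'E'
from h import *
c=pickle.load(open("w6.pkl","rb"))
q=lambda *p:[((x+.5)/1.5-.5,(y+.5)/1.5-.5) for x,y in p]
a=np.radians(-13.5);ux=np.array([np.cos(a),np.sin(a)]);uy=np.array([-np.sin(a),np.cos(a)])
t=np.array([575.2,72.9])
for z,p in ((.056,(389.5,293)),(.056,(388.5,481)),(.052,(428.5,392)),(.010,(300,362))):
    P=onz(c,q(p),z)[0,:2]*1000; print(P, (P-t)@ux,(P-t)@uy)
E
```

```text
[577.99032916  74.51797383] 2.335523656813758 2.2246584897840287
[549.83636925 -41.68615209] 2.0867743502737857 -117.34114959581562
[585.92352497  10.07672393] 25.09303566244344 -58.58410676607281
[505.8568696   28.46381884] -57.05375371157687 -59.39623824499253
```

{"op": "arm_command", "data": {
  "commands": "2.3 -0.6 -30 0 0 0 1;0 0 -30 0 0 0 1;0 0 -25 0 0 0 1;0 0 -12 0 0 0 1;0 0 -7 0 0 0 1;0 0 0 0 0 0 1;0 0 0 0 0 0 0;0 0 0 0 0 0 0;0 0 0 0 0 0 0;0 0 0 0 0 0 0;0 0 0 0 0 0 0"
}}

```text
clock: 11.52
ee_pos: [0.5791, 0.0732, 0.0433]
eef_rot: [-90.0, -0.1, -13.5]
ft_force: [-2.4, 0.1, 5.6]
width: 0.0539
```

```bash
python3 wl.py w7
```

```text
[0.57907879 0.07318612 0.04333672] [-89.97719597  -0.1036947  -13.50399766] 0.05394762606906894
```

View pics/w7b.png

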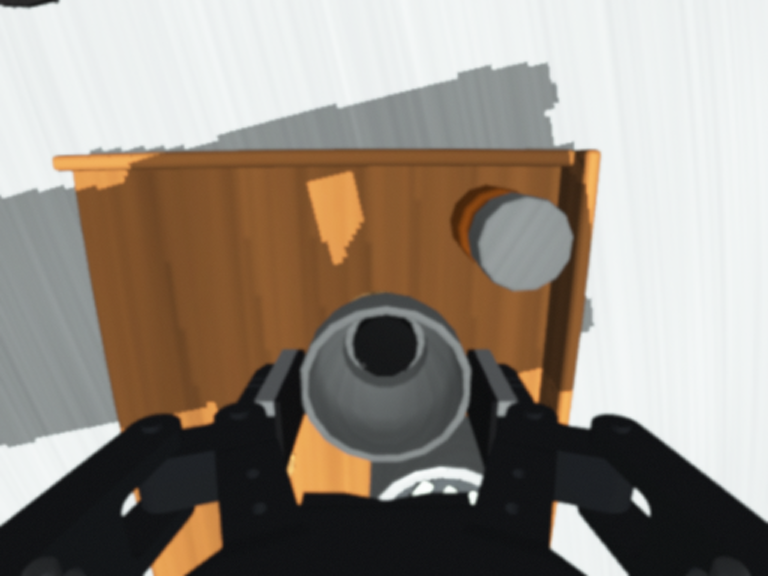

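{"op": "arm_command", "data": {
  "commands": "0 0 10 0 0 0 0;0 0 30 0 0 0 0;0 0 40 0 0 0 0;-1.5 -13.5 40 0 0 0 0;-20 -50 0 0 0 0 0;-20 -50 0 0 0 0 0;-20 -50 0 0 0 0 0;-20 -50 0 0 0 0 0;-20 -50 0 0 0 0 0;-20 -50 0 0 0 0 0;-20 -50 0 0 0 0 0;0 -10 0 0 0 0 0"
}}

```text
clock: 13.08
ee_pos: [0.4355, -0.3029, 0.1622]
eef_rot: [-90.0, -0.0, -13.8]
ft_force: [-1.1, 1.3, -0.9]
width: 0.0534
```

{"op": "arm_command", "data": {
  "commands": "0 0 0 0 0 0 0;0 0 0 0 0 0 0"
}}

```text
clock: 13.32
ee_pos: [0.4371, -0.2993, 0.1616]
eef_rot: [-90.0, 0.0, -13.4]
ft_force: [0.0, 0.2, -0.8]
width: 0.0536
```

```bash
python3 wl.py w8
```

```text
[ 0.43716031 -0.29916201  0.16153004] [-8.99760993e+01  1.13953195e-02 -1.34163178e+01] 0.05365090843432363
```

View pics/w8b.png

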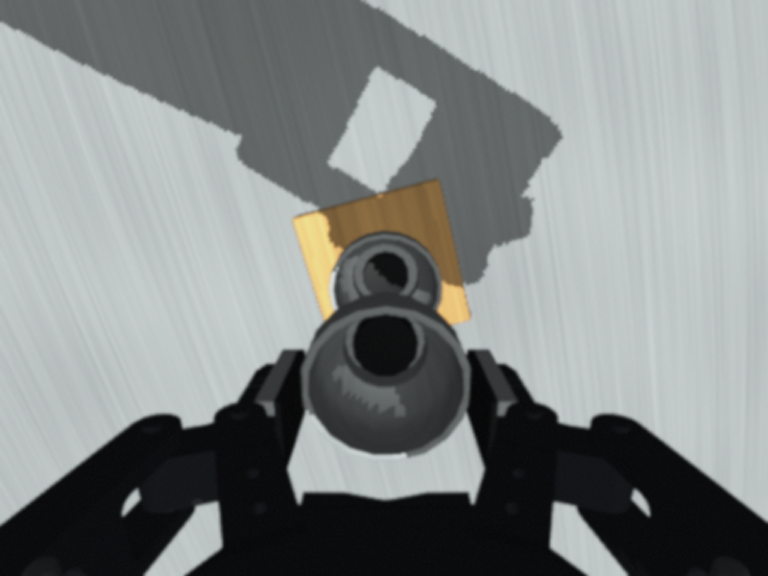

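```bash
python3 - <<'E'
from h import *
c=pickle.load(open("w8.pkl","rb"))
q=lambda *p:[((x+.5)/1.5-.5,(y+.5)/1.5-.5) for x,y in p]
a=np.radians(-13.5);ux=np.array([np.cos(a),np.sin(a)]);uy=np.array([-np.sin(a),np.cos(a)])
t=np.array([437.2,-299.2])
for z,p in ((.054,(385.5,234)),(.1616+.0127,(386,308)),(.1743,(386,382))):
    P=onz(c,q(p),z)[0,:2]*1000; print(P, (P-t)@ux,(P-t)@uy)
E
```

```text
[ 444.7624794  -269.79792103] 0.48974846477210066 30.3551229416872
[ 444.04133747 -273.53524792] 0.6609933816292908 26.552711455551393
[ 438.30140879 -297.49568263] 0.6731117893042347 1.914345722025721
```

{"op": "arm_command", "data": {
  "commands": "-0.8 -2.2 -30 0 0 0 0;0 0 -30 0 0 0 0;0 0 -20 0 0 0 0;0 0 -10 0 0 0 0;0 0 -6 0 0 0 0;0 0 -3 0 0 0 0;0 0 -2 0 0 0 0;0 0 0 0 0 0 0;0 0 0 0 0 0 0"
}}

```text
clock: 14.5
ee_pos: [0.4361, -0.3029, 0.0611]
eef_rot: [-90.0, -0.0, -13.5]
ft_force: [-0.3, 0.1, -0.5]
width: 0.0538
```

{"op": "arm_command", "data": {
  "commands": "0 0 -1 0 0 0 0;0 0 -1 0 0 0 0;0 0 -1 0 0 0 0;0 0 -0.5 0 0 0 0;0 0 0 0 0 0 0;0 0 0 0 0 0 0"
}}

```text
clock: 15.25
ee_pos: [0.4359, -0.3027, 0.0572]
eef_rot: [-90.0, -0.0, -13.5]
ft_force: [-0.1, 0.6, -0.8]
width: 0.0536
```

{"op": "arm_command", "data": {
  "commands": "0 0 -0.7 0 0 0 0;0 0 -0.7 0 0 0 0;0 0 0 0 0 0 0;0 0 0 0 0 0 0"
}}

```text
clock: 15.75
ee_pos: [0.4359, -0.3026, 0.0557]
eef_rot: [-90.0, 0.0, -13.5]
ft_force: [-0.7, 0.6, -1.8]
width: 0.0536
```

{"op": "arm_command", "data": {
  "commands": "0 0 -0.7 0 0 0 0;0 0 0 0 0 0 0;0 0 -0.7 0 0 0 0;0 0 0 0 0 0 0;0 0 0 0 0 0 0"
}}

```text
clock: 16.38
ee_pos: [0.4359, -0.3026, 0.0543]
eef_rot: [-90.0, 0.0, -13.5]
ft_force: [-0.1, -0.5, -0.4]
width: 0.0539
```

```bash
python3 wl.py w9; python3 - <<'E'
from h import *
d=grab("side","d9.png"); im=cv2.imread("pics/d9.png");cv2.imwrite("pics/d9b.png",cv2.resize(im[190:320,220:350],None,fx=4.5,fy=4.5,interpolation=cv2.INTER_CUBIC))
E
```

```text
[ 0.43589976 -0.30262364  0.05431628] [-8.99988126e+01  5.59849519e-04 -1.35203567e+01] 0.053422820000160416
```

View pics/w9b.png

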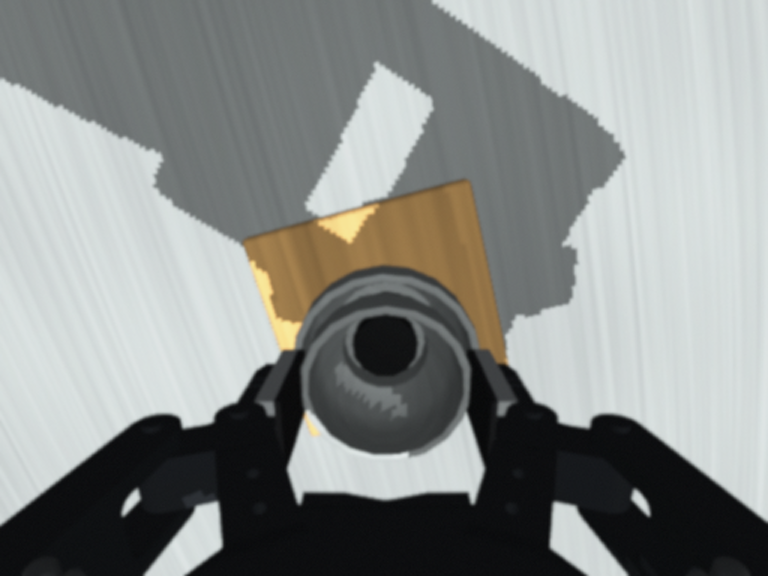

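View pics/d9b.png

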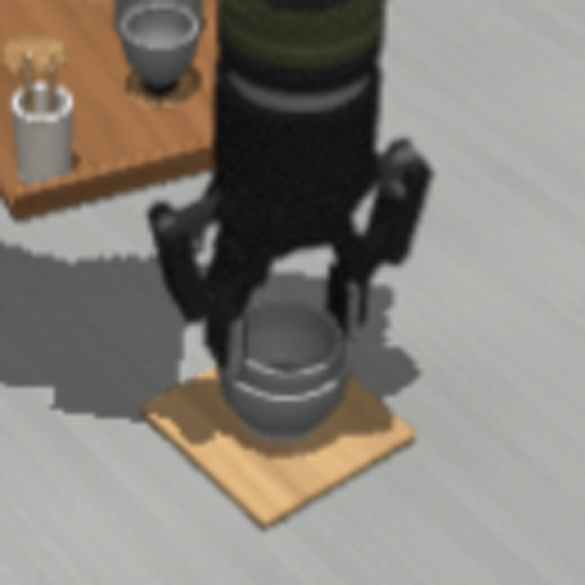

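{"op": "arm_command", "data": {
  "commands": "0 0 -0.7 0 0 0 0;0 0 0 0 0 0 0;0 0 -0.7 0 0 0 0;0 0 0 0 0 0 0;0 0 0 0 0 0 0"
}}

```text
clock: 17.1
ee_pos: [0.436, -0.3029, 0.0539]
eef_rot: [-90.0, -0.0, -13.5]
ft_force: [-2.7, 0.5, 6.3]
width: 0.0533
```

{"op": "arm_command", "data": {
  "commands": "0 0 0.7 0 0 0 0;0 0 0 0 0 0 1;0 0 0 0 0 0 1;0 0 0 0 0 0 1;0 0 0 0 0 0 1;0 0 30 0 0 0 1;0 0 35 0 0 0 1;0 0 30 0 0 0 1;0 0 0 0 0 0 1"
}}

```text
clock: 18.23
ee_pos: [0.4375, -0.3039, 0.1518]
eef_rot: [-90.2, -0.3, -13.5]
ft_force: [1.4, 0.0, -0.5]
width: 0.0852
```

```bash
python3 wl.py w10; python3 - <<'E'
from h import *
d=grab("side","d10.png"); im=cv2.imread("pics/d10.png");cv2.imwrite("pics/d10b.png",cv2.resize(im[190:320,220:350],None,fx=4.5,fy=4.5,interpolation=cv2.INTER_CUBIC))
E
```

```text
[ 0.43641669 -0.30309583  0.14956305] [-90.06520388  -0.12667324 -13.52166839] 0.08548136344056832
```

View pics/w10b.png

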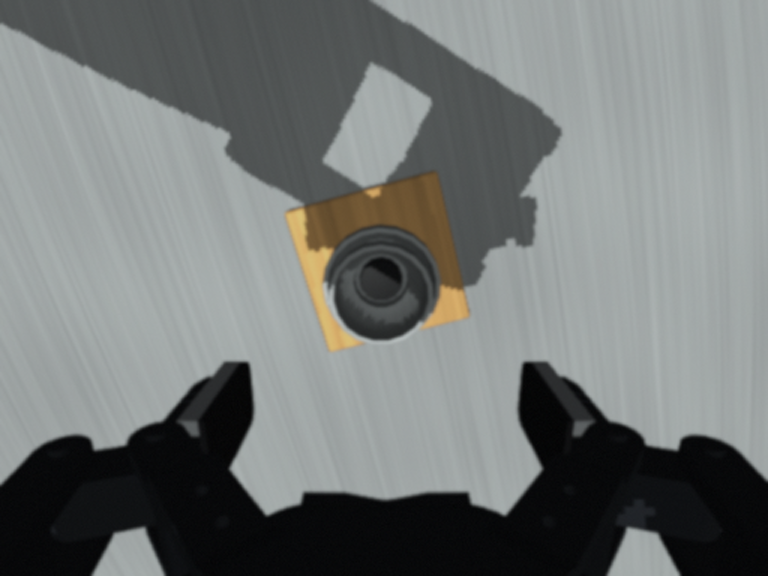

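View pics/d10b.png

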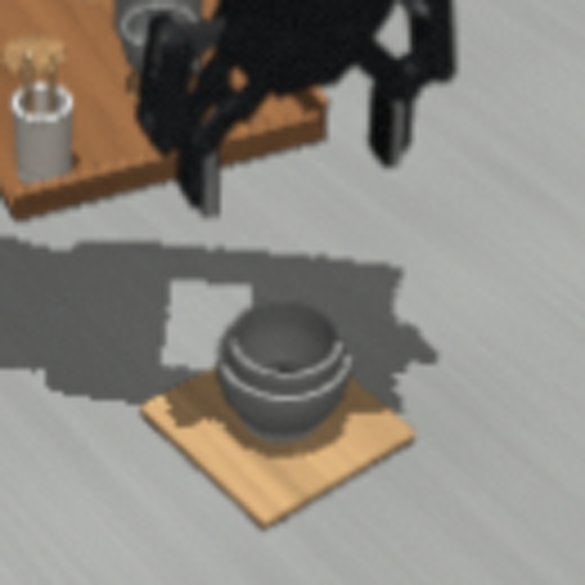

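{"op": "arm_command", "data": {
  "commands": "19 43.2 0 0 0 0 1;19 43.2 0 0 0 0 1;19 43.2 0 0 0 0 1;19 43.2 0 0 0 0 1;19 43.2 0 0 0 0 1;18 43 0 0 0 0 1;0 0 0 0 0 0 1;0 0 0 0 0 0 1;0 0 0 0 0 0 1"
}}

```text
clock: 19.45
ee_pos: [0.5482, -0.0445, 0.1478]
eef_rot: [-90.0, 0.1, -13.6]
ft_force: [-0.5, -0.6, -0.4]
width: 0.0853
```

```bash
python3 wl.py w11
```

```text
[ 0.54833958 -0.04462394  0.14807441] [-9.00120297e+01  5.09103690e-02 -1.36135138e+01] 0.08513708579222908
```

View pics/w11b.png

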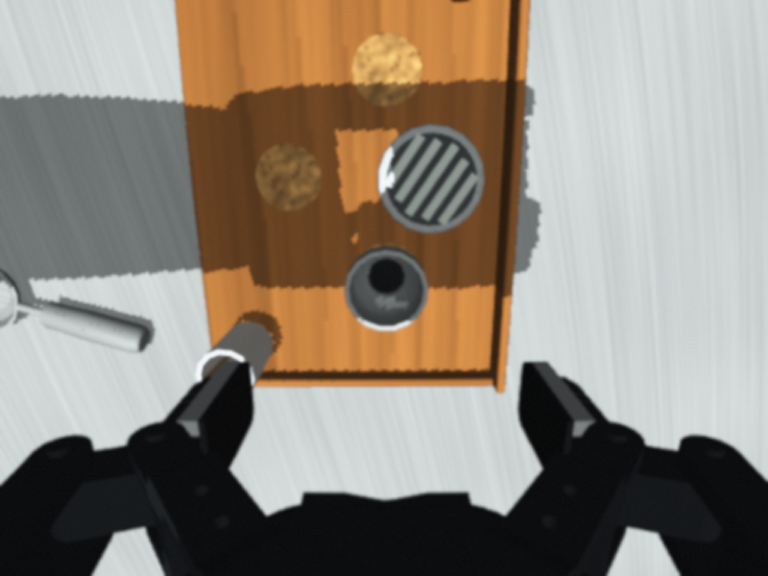

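{"op": "arm_command", "data": {
  "commands": "0.6 0 -30 0 0 0 1;0 0 -30 0 0 0 1;0 0 -25 0 0 0 1;0 0 -12 0 0 0 1;0 0 -7 0 0 0 1;0 0 0 0 0 0 1;0 0 0 0 0 0 0;0 0 0 0 0 0 0;0 0 0 0 0 0 0;0 0 0 0 0 0 0;0 0 0 0 0 0 0;0 0 0 0 0 0 0"
}}

```text
clock: 21.0
ee_pos: [0.5501, -0.0436, 0.0458]
eef_rot: [-90.0, -0.1, -13.5]
ft_force: [-2.3, 0.4, 6.2]
width: 0.0436
```

```bash
python3 wl.py w12
```

```text
[ 0.55011413 -0.04361933  0.0458079 ] [-8.99911200e+01 -6.54592287e-02 -1.35132377e+01] 0.04311436487984339
```

View pics/w12b.png

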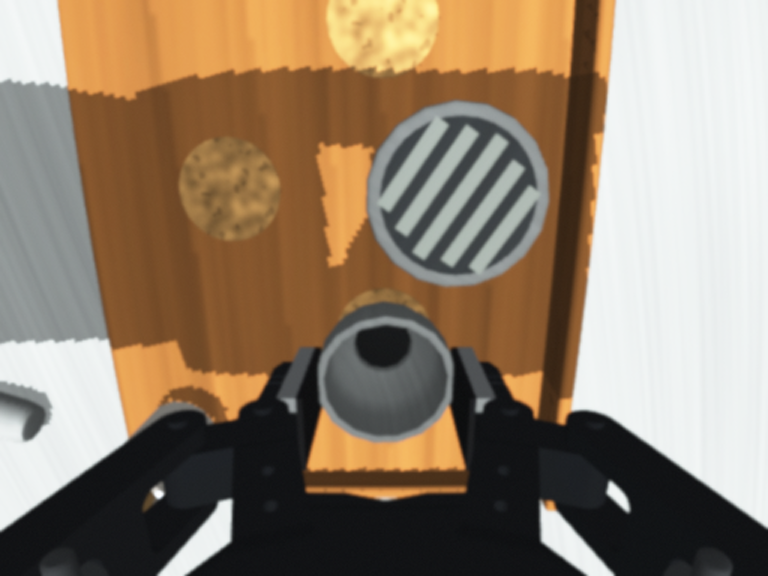

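{"op": "arm_command", "data": {
  "commands": "0 0 10 0 0 0 0;0 0 40 0 0 0 0;0 0 40 0 0 0 0;0 0 40 0 0 0 0;-19 -43 0 0 0 0 0;-19 -43 0 0 0 0 0;-19 -43 0 0 0 0 0;-19 -43 0 0 0 0 0;-19 -43 0 0 0 0 0;-18.6 -44 0 0 0 0 0;0 0 0 0 0 0 0;0 0 0 0 0 0 0"
}}

```text
clock: 22.55
ee_pos: [0.4358, -0.3023, 0.1746]
eef_rot: [-90.0, 0.0, -13.5]
ft_force: [0.4, 0.9, -1.0]
width: 0.0433
```

```bash
python3 wl.py w13
```

```text
[ 0.43607931 -0.30186745  0.17454161] [-8.99726556e+01  7.36515353e-03 -1.34849861e+01] 0.043170726343496044
```

View pics/w13b.png

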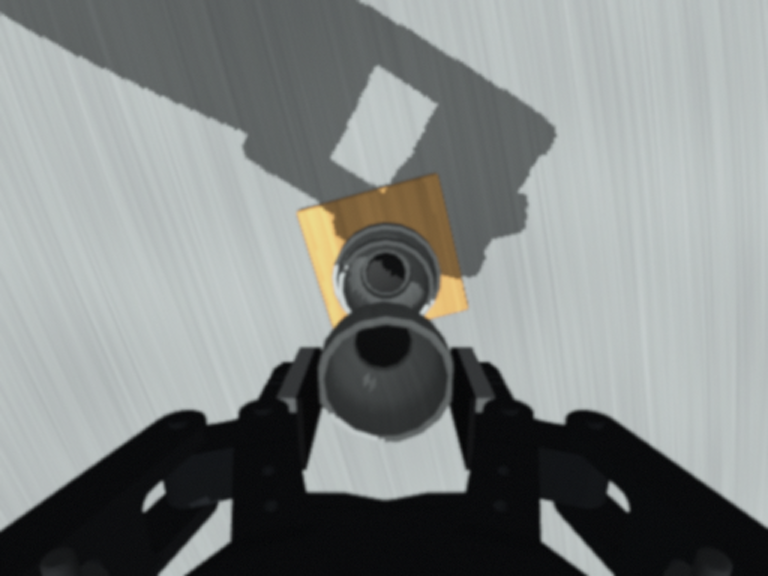

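{"op": "arm_command", "data": {
  "commands": "0 -0.5 -30 0 0 0 0;0 0 -30 0 0 0 0;0 0 -20 0 0 0 0;0 0 -10 0 0 0 0;0 0 -4 0 0 0 0;0 0 -2 0 0 0 0;0 0 -1 0 0 0 0;0 0 -1 0 0 0 0;0 0 0 0 0 0 0;0 0 0 0 0 0 0"
}}

```text
clock: 23.85
ee_pos: [0.4359, -0.3032, 0.0768]
eef_rot: [-90.0, -0.0, -13.5]
ft_force: [0.2, 0.9, -0.8]
width: 0.0432
```

{"op": "arm_command", "data": {
  "commands": "0 0 -1 0 0 0 0;0 0 -0.7 0 0 0 0;0 0 0 0 0 0 0;0 0 0 0 0 0 0"
}}

```text
clock: 24.35
ee_pos: [0.4359, -0.3031, 0.0749]
eef_rot: [-90.0, 0.0, -13.5]
ft_force: [-1.0, -0.4, -0.9]
width: 0.0436
```

{"op": "arm_command", "data": {
  "commands": "0 0 -0.7 0 0 0 0;0 0 0 0 0 0 0;0 0 -0.7 0 0 0 0;0 0 0 0 0 0 0;0 0 0 0 0 0 0"
}}

```text
clock: 24.98
ee_pos: [0.4359, -0.3031, 0.0735]
eef_rot: [-90.0, 0.0, -13.5]
ft_force: [-0.3, -0.0, -0.8]
width: 0.0432
```

{"op": "arm_command", "data": {
  "commands": "0 0 -0.7 0 0 0 0;0 0 0 0 0 0 0;0 0 -0.7 0 0 0 0;0 0 0 0 0 0 0;0 0 0 0 0 0 0"
}}

```text
clock: 25.6
ee_pos: [0.4359, -0.3031, 0.0721]
eef_rot: [-90.0, -0.0, -13.5]
ft_force: [0.5, 0.1, -1.2]
width: 0.0432
```

{"op": "arm_command", "data": {
  "commands": "0 0 -0.7 0 0 0 0;0 0 0 0 0 0 0;0 0 -0.7 0 0 0 0;0 0 0 0 0 0 0;0 0 0 0 0 0 0"
}}

```text
clock: 26.22
ee_pos: [0.4359, -0.3032, 0.0707]
eef_rot: [-90.0, -0.0, -13.5]
ft_force: [-0.2, -0.4, -1.0]
width: 0.0434
```

```bash
python3 wl.py w14; python3 - <<'E'
from h import *
d=grab("side","d14.png"); im=cv2.imread("pics/d14.png");cv2.imwrite("pics/d14b.png",cv2.resize(im[190:320,220:350],None,fx=4.5,fy=4.5,interpolation=cv2.INTER_CUBIC))
E
```

```text
[ 0.43589754 -0.30312831  0.07074384] [-9.00008634e+01 -1.52470606e-03 -1.35196234e+01] 0.04289086030716826
```

View pics/d14b.png

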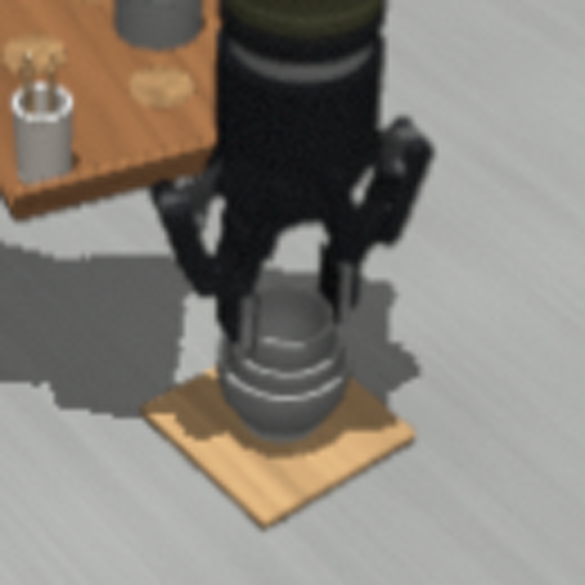

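View pics/w14b.png

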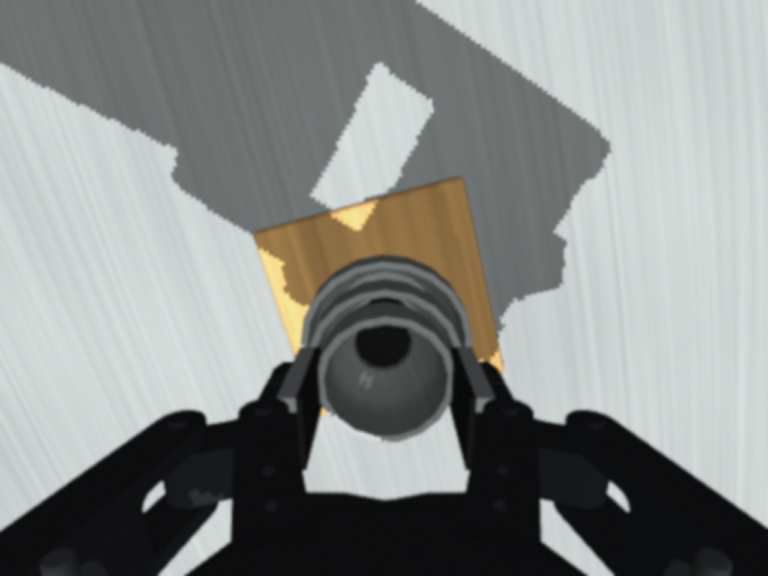

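```bash
python3 - <<'E'
from h import *
c=pickle.load(open("d5.pkl","rb"))
def low(z,r): 
    p=proj(c,circ(.4345,-.3015,z,r,360)); return (p[:,1].max()-190+.5)*4.5, (p[:,1].min()-190+.5)*4.5
print(low(.054,.033))
for st in (.0126,.016,.020):
    print(st,low(.054+st,.028),low(.054+2*st,.023))
E
```

```text
(np.float64(400.73967844230094), np.float64(306.9638990749365))
0.0126 (np.float64(374.46014427902264), np.float64(295.07740388193463)) (np.float64(347.97703642140925), np.float64(282.93665728213136))
0.016 (np.float64(369.321674343272), np.float64(289.9892912521752)) (np.float64(337.5324676512745), np.float64(272.58514371444926))
0.02 (np.float64(363.2497533077483), np.float64(283.97847927391626)) (np.float64(325.13643314717444), np.float64(260.3050030008558))
```

{"op": "arm_command", "data": {
  "commands": "0 0 -0.7 0 0 0 0;0 0 0 0 0 0 0;0 0 -0.7 0 0 0 0;0 0 0 0 0 0 0;0 0 0 0 0 0 0"
}}

```text
clock: 26.95
ee_pos: [0.4359, -0.3031, 0.0693]
eef_rot: [-90.0, 0.0, -13.5]
ft_force: [-0.3, 0.7, -0.1]
width: 0.0436
```

{"op": "arm_command", "data": {
  "commands": "0 0 -0.7 0 0 0 0;0 0 0 0 0 0 0;0 0 -0.7 0 0 0 0;0 0 0 0 0 0 0;0 0 0 0 0 0 0"
}}

```text
clock: 27.58
ee_pos: [0.4362, -0.3036, 0.0688]
eef_rot: [-90.0, -0.0, -13.5]
ft_force: [-1.7, 1.3, 5.1]
width: 0.043
```

{"op": "arm_command", "data": {
  "commands": "0 0 0.7 0 0 0 0;0 0 0 0 0 0 1;0 0 0 0 0 0 1;0 0 0 0 0 0 1;0 0 0 0 0 0 1;0 0 30 0 0 0 1;0 0 35 0 0 0 1;0 0 15 0 0 0 1;0 0 0 0 0 0 1;0 0 0 0 0 0 1"
}}

```text
clock: 28.82
ee_pos: [0.4351, -0.3025, 0.1469]
eef_rot: [-89.9, 0.1, -13.5]
ft_force: [0.0, -0.1, 0.2]
width: 0.0853
```

```bash
python3 wl.py w15; python3 - <<'E'
from h import *
d=grab("side","d15.png"); im=cv2.imread("pics/d15.png");cv2.imwrite("pics/d15b.png",cv2.resize(im[190:320,220:350],None,fx=4.5,fy=4.5,interpolation=cv2.INTER_CUBIC))
E
```

```text
[ 0.43504607 -0.30242337  0.14673123] [-89.92024771   0.15742005 -13.52105713] 0.08548363216296101
```

View pics/d15b.png

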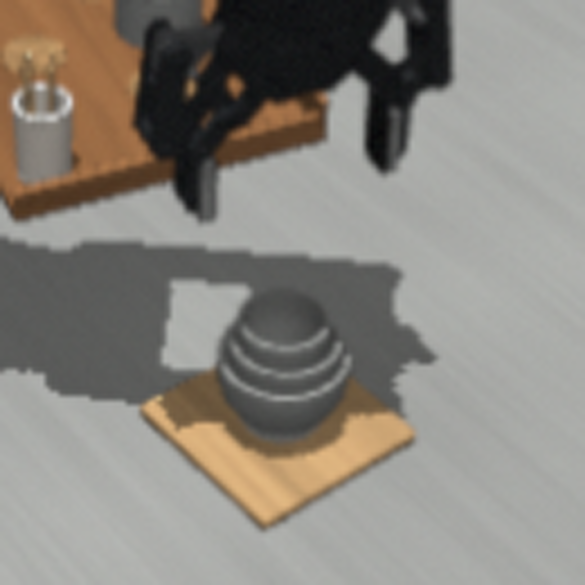

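View pics/w15b.png

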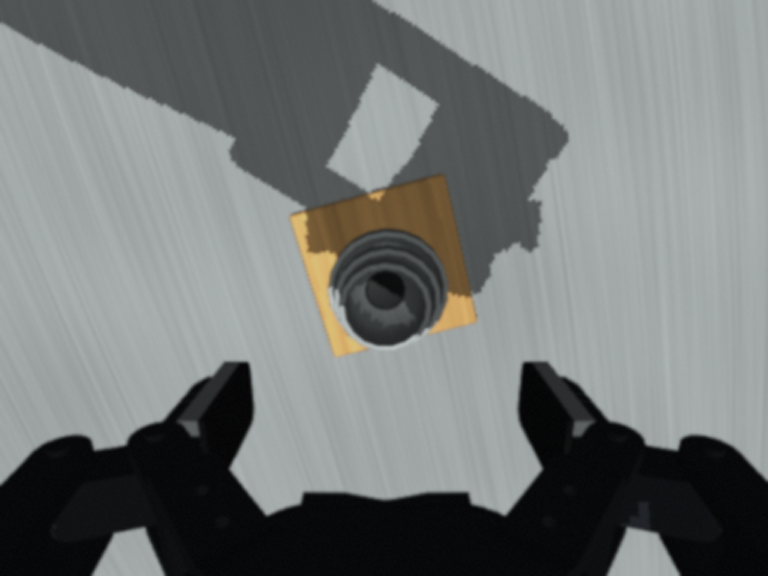

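{"op": "arm_command", "data": {
  "commands": "16.7 34.6 0 0 0 10 1;16.7 34.6 0 0 0 10 1;16.7 34.6 0 0 0 10 1;16.7 34.6 0 0 0 10 1;16.7 34.6 0 0 0 10 1;16.7 34.6 0 0 0 10 1;16.7 34.6 0 0 0 10 1;16.7 34.6 0 0 0 10 1;16.4 34.5 0 0 0 10 1;0 0 0 0 0 0 1;0 0 0 0 0 0 1;0 0 0 0 0 0 1"
}}

```text
clock: 30.42
ee_pos: [0.5853, 0.0073, 0.1481]
eef_rot: [-89.9, 0.0, 76.4]
ft_force: [0.2, 0.4, 0.7]
width: 0.0852
```

```bash
python3 wl.py w16
```

```text
[0.58546978 0.00727556 0.14834315] [-8.99725452e+01  1.16478686e-02  7.63759423e+01] 0.0854202343049082
```

View pics/w16b.png

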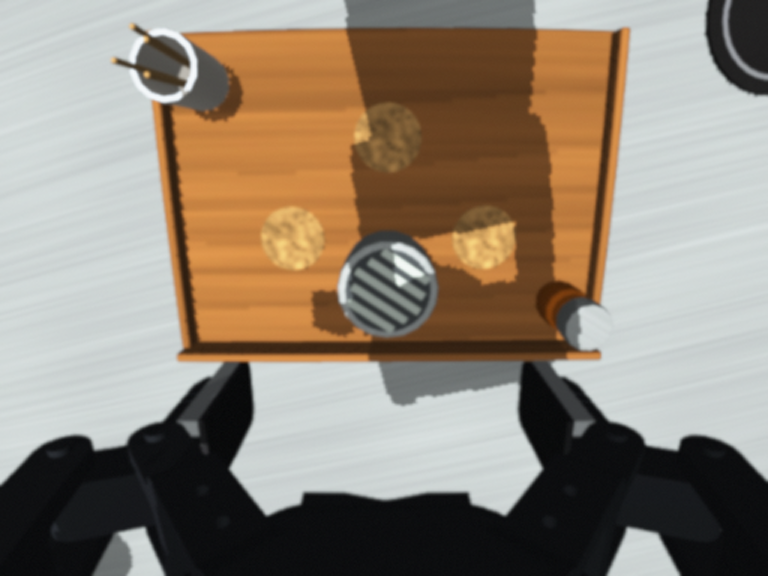

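{"op": "arm_command", "data": {
  "commands": "0.3 1.2 -35 0 0 0 1;0 0 -35 0 0 0 1;0 0 -30 0 0 0 1;0 0 -20 0 0 0 1;0 0 -9 0 0 0 1;0 0 -5 0 0 0 1;0 0 0 0 0 0 1;0 0 0 0 0 0 0;0 0 0 0 0 0 0;0 0 0 0 0 0 0;0 0 0 0 0 0 0;0 0 0 0 0 0 0",
  "squeeze": 35
}}

```text
clock: 31.98
ee_pos: [0.5871, 0.0093, 0.0158]
eef_rot: [-90.1, -0.0, 76.5]
ft_force: [-0.0, 0.3, 5.2]
width: 0.0551
```

```bash
python3 wl.py w17
```

```text
[0.5870111  0.00928941 0.0157376 ] [-9.00953289e+01 -6.64869326e-03  7.64883137e+01] 0.055464031034680145
```

View pics/w17b.png

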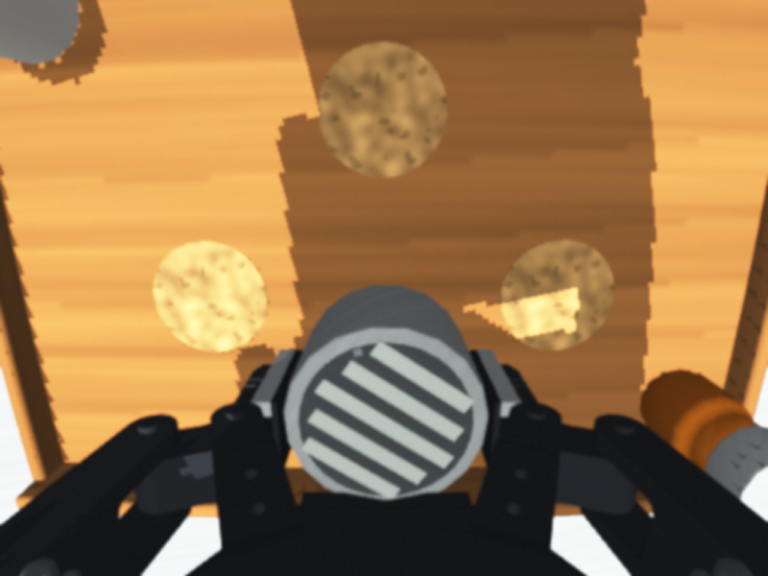

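{"op": "arm_command", "data": {
  "commands": "0 0 10 0 0 0 0;0 0 30 0 0 0 0;0 0 40 0 0 0 0;0 0 25 0 0 0 0;-16.3 44.6 0 0 0 0 0;-16.3 44.6 0 0 0 0 0;-16.3 44.6 0 0 0 0 0;-16.3 44.6 0 0 0 0 0;-16.3 44.6 0 0 0 0 0;-16.5 45 0 0 0 0 0;0 0 0 0 0 0 0;0 0 0 0 0 0 0"
}}

```text
clock: 33.52
ee_pos: [0.4876, 0.2771, 0.119]
eef_rot: [-90.0, 0.1, 76.5]
ft_force: [0.8, -0.5, -2.8]
width: 0.0552
```

```bash
python3 wl.py w18
```

```text
[0.48799417 0.27665826 0.11915435] [-8.99644255e+01  4.74235995e-02  7.64555084e+01] 0.05522010601102379
```

View pics/w18b.png

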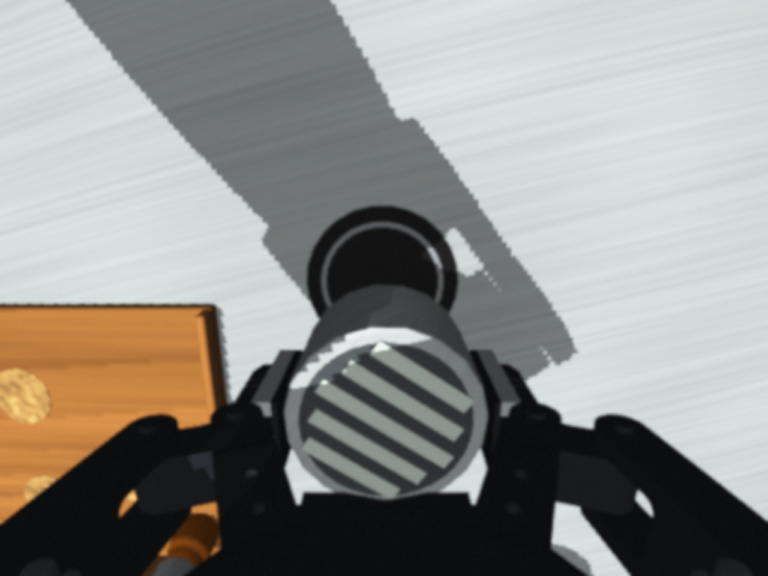

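```bash
python3 - <<'E'
from h import *
c=pickle.load(open("w18.pkl","rb"))
q=lambda *p:[((x+.5)/1.5-.5,(y+.5)/1.5-.5) for x,y in p]
a=np.radians(-13.5);ux=np.array([np.cos(a),np.sin(a)]);uy=np.array([-np.sin(a),np.cos(a)])
t=np.array([488.,276.7])
R,_=cv2.Rodrigues(c["rvec"]);print(R[2]@(np.array([.488,.277,.004])-(-R.T@c["tvec"])))
for z,p in ((.004,(382,206)),(.004,(307,278)),(.004,(457,278)),(.155,(386,412)),(.155,(386,496))):
    P=onz(c,q(p),z)[0,:2]*1000; print(P, (P-t)@ux,(P-t)@uy)
E
```

```text
0.26620382425438327
[443.94774658 285.46208783] -44.880554936292015 -1.7638036857696229
[474.27988551 232.69416081] -3.0680674956456104 -45.99285147389635
[494.92183033 318.46088225] -3.018304746993891 42.22289495159142
[483.25754583 278.19919409] -4.961399692749838 0.3506673008083955
[509.79522951 271.82096681] 22.332013259474643 0.34377016366485635
```

{"op": "arm_command", "data": {
  "commands": "2.4 -2.7 -30 0 0 0 0;0 0 -30 0 0 0 0;0 0 -25 0 0 0 0;0 0 -12 0 0 0 0;0 0 -6 0 0 0 0;0 0 -3 0 0 0 0;0 0 -1 0 0 0 0;0 0 0 0 0 0 0;0 0 0 0 0 0 0"
}}

```text
clock: 34.7
ee_pos: [0.4909, 0.2749, 0.0132]
eef_rot: [-90.0, -0.0, 76.5]
ft_force: [-0.4, 0.1, -2.3]
width: 0.0553
```

{"op": "arm_command", "data": {
  "commands": "0 0 -1 0 0 0 0;0 0 -0.7 0 0 0 0;0 0 0 0 0 0 0;0 0 0 0 0 0 0"
}}

```text
clock: 35.2
ee_pos: [0.4906, 0.2747, 0.0109]
eef_rot: [-90.0, 0.0, 76.5]
ft_force: [0.5, 0.0, -2.4]
width: 0.0552
```

{"op": "arm_command", "data": {
  "commands": "0 0 -0.7 0 0 0 0;0 0 0 0 0 0 0;0 0 -0.7 0 0 0 0;0 0 0 0 0 0 0;0 0 0 0 0 0 0"
}}

```text
clock: 35.83
ee_pos: [0.4907, 0.2747, 0.0098]
eef_rot: [-90.0, -0.0, 76.5]
ft_force: [-1.1, -0.2, -0.3]
width: 0.0549
```

```bash
python3 wl.py w19; python3 - <<'E'
from h import *
d=grab("side","d19.png"); im=cv2.imread("pics/d19.png");cv2.imwrite("pics/d19b.png",cv2.resize(im[110:210,120:240],None,fx=6,fy=6,interpolation=cv2.INTER_CUBIC))
d=grab("scene","s19.png"); im=cv2.imread("pics/s19.png");cv2.imwrite("pics/s19b.png",cv2.resize(im[150:270,300:440],None,fx=5,fy=5,interpolation=cv2.INTER_CUBIC))
E
```

```text
[0.49067687 0.27474984 0.00977528] [-9.00084130e+01 -4.95854296e-03  7.64827904e+01] 0.05485600589700939
```

View pics/w19b.png

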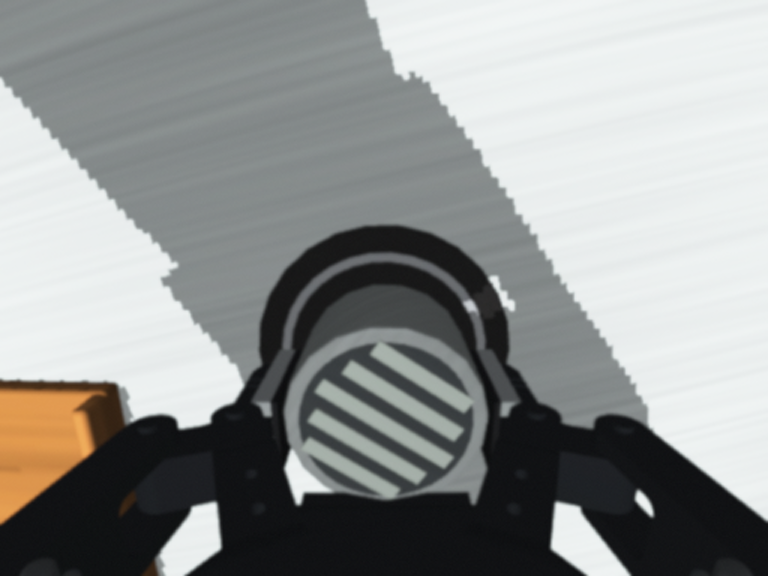

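View pics/d19b.png

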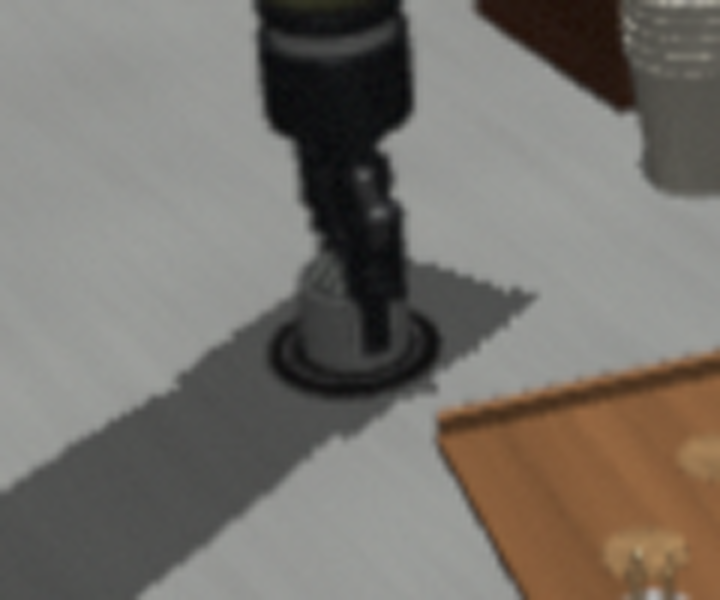

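View pics/s19b.png

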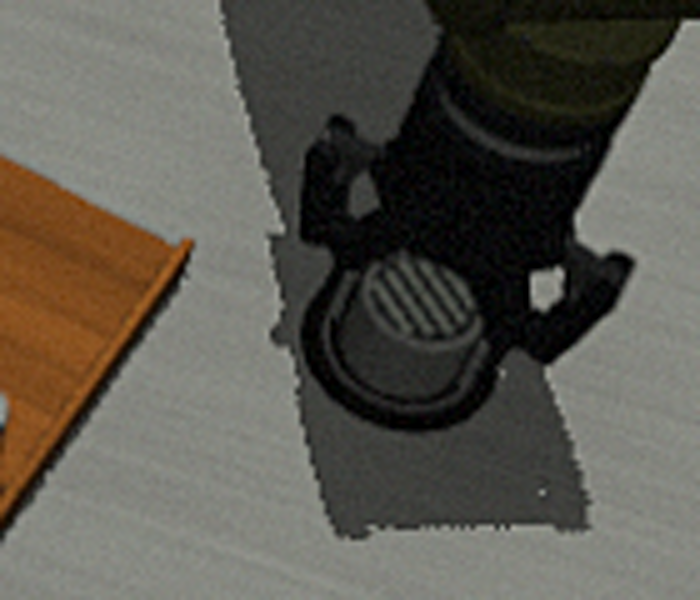

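```bash
python3 - <<'E'
from h import *
c=pickle.load(open("w19.pkl","rb"))
q=lambda *p:[((x+.5)/1.5-.5,(y+.5)/1.5-.5) for x,y in p]
a=np.radians(-13.5);ux=np.array([np.cos(a),np.sin(a)]);uy=np.array([-np.sin(a),np.cos(a)])
t=np.array([490.7,274.75])
for p in ((384,226),(384,285),(259,340),(508,340)):
    P=onz(c,q(p),.004)[0,:2]*1000; print(P, (P-t)@ux,(P-t)@uy)
c=vision.camera("scene")
q=lambda *p:[(300+(x+.5)/5-.5,150+(y+.5)/5-.5) for x,y in p]
print(onz(c,q((408,430),(413,402)),.004)*1000)
E
```

```text
[443.73071959 285.48828407] -48.17831807969232 -0.5231763317081024
[463.18993587 280.77320331] -28.15604776244873 -0.5653152038473748
[472.38092068 233.12447388] -8.095635609174378 -44.75191365434201
[493.04097356 318.60169268] -7.960682079284049 43.186556349853234
[[529.23325542 287.12659999   4.        ]
 [513.84355452 286.57792855   4.        ]]
```

{"op": "arm_command", "data": {
  "commands": "0 0 4 0 0 0 0;-2.4 0 0 0 0 0 0;0 0 0 0 0 0 0;0 0 -3 0 0 0 0;0 0 -1 0 0 0 0;0 0 0 0 0 0 0;0 0 0 0 0 0 0"
}}

```text
clock: 36.9
ee_pos: [0.4883, 0.2747, 0.0098]
eef_rot: [-90.0, -0.0, 76.5]
ft_force: [-1.9, -0.8, 3.0]
width: 0.055
```

```bash
python3 wl.py w20
```

```text
[0.48823807 0.27472999 0.00977123] [-9.00024712e+01 -1.22864766e-03  7.64831364e+01] 0.054905680928588156
```

View pics/w20b.png

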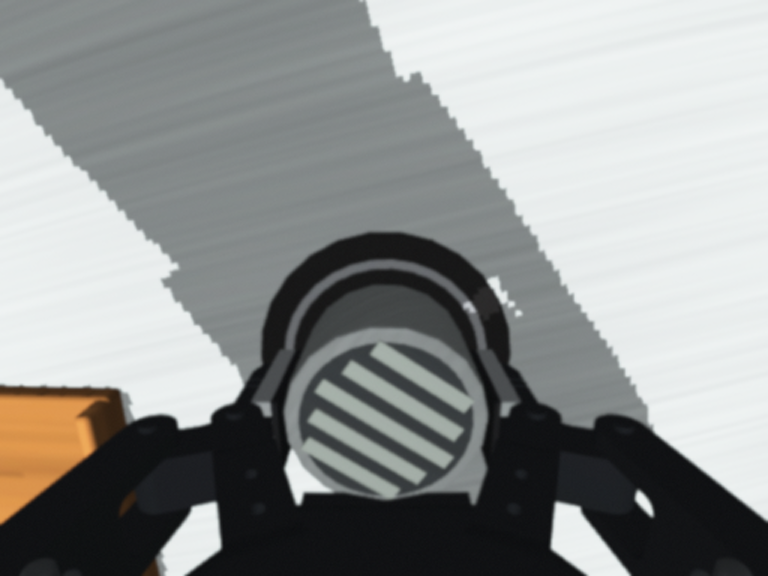

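{"op": "arm_command", "data": {
  "commands": "0 0 0 0 0 0 1;0 0 0 0 0 0 1;0 0 0 0 0 0 1;0 0 0 0 0 0 1;0 0 20 0 0 0 1;0 0 40 0 0 0 1;0 0 40 0 0 0 1;0 0 40 0 0 0 1;0 0 0 0 0 0 1",
  "squeeze": 25
}}

```text
clock: 38.08
ee_pos: [0.4911, 0.276, 0.1559]
eef_rot: [-90.5, -0.4, 76.5]
ft_force: [0.7, -0.5, 0.3]
width: 0.0855
```

```bash
python3 wl.py w21
```

```text
[0.48963419 0.27534012 0.1530495 ] [-90.26637028  -0.20541835  76.48186472] 0.08537269697779779
```

View pics/w21b.png

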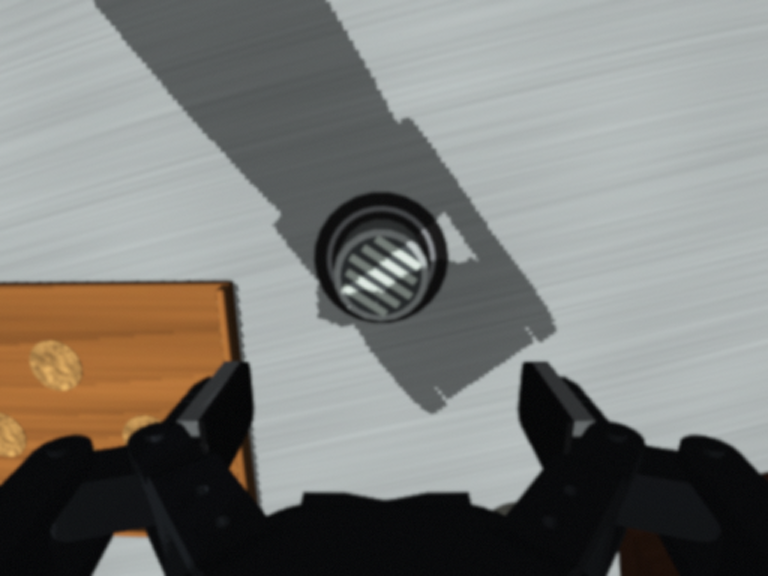

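{"op": "arm_command", "data": {
  "commands": "-4.4 -48 0 0 0 -10 1;-4.4 -48 0 0 0 -10 1;-4.4 -48 0 0 0 -10 1;-4.4 -48 0 0 0 -10 1;-4.4 -48 0 0 0 -10 1;-4.4 -48 0 0 0 -10 1;-4.4 -48 0 0 0 -10 1;-4.4 -48 0 0 0 -10 1;-4.4 -48 0 0 0 -10 1;-4.4 -48 0 0 0 0 1;-4.4 -48 0 0 0 0 1;-4 -50 0 0 0 0 1"
}}

```text
clock: 39.62
ee_pos: [0.4346, -0.3042, 0.1482]
eef_rot: [-89.9, 0.1, -13.5]
ft_force: [-0.2, -0.6, -0.3]
width: 0.0853
```

{"op": "arm_command", "data": {
  "commands": "0 0 0 0 0 0 1;0 0 0 0 0 0 1;0 0 0 0 0 0 1"
}}

```text
clock: 40.0
ee_pos: [0.4356, -0.302, 0.1489]
eef_rot: [-90.0, 0.1, -13.4]
ft_force: [0.4, -0.9, 0.6]
width: 0.0854
```

```bash
python3 wl.py w22
```

```text
[ 0.4357658  -0.30207171  0.1491162 ] [-8.99710194e+01  3.98779204e-02 -1.34337414e+01] 0.0856796000570956
```

View pics/w22b.png

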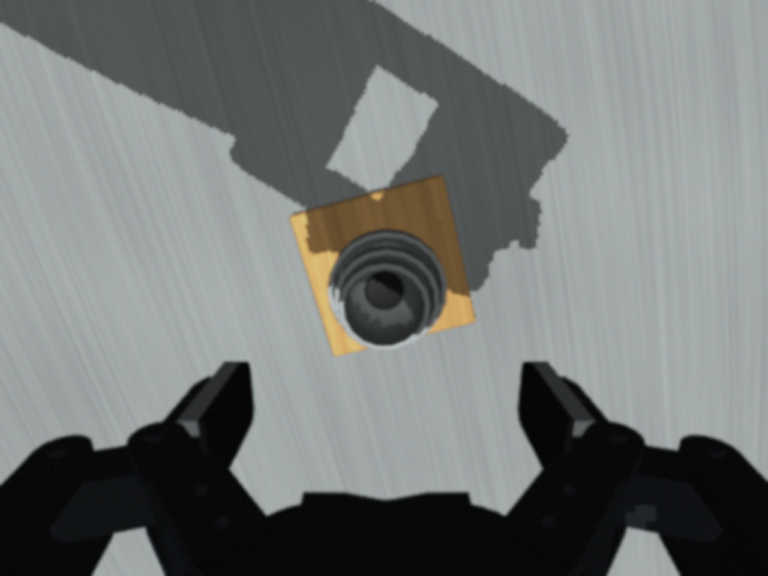

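{"op": "arm_command", "data": {
  "commands": "0.2 -0.6 -30 0 0 0 1;0 0 -25 0 0 0 1;0 0 -15 0 0 0 1;0 0 -6 0 0 0 1;0 0 -3 0 0 0 1;0 0 0 0 0 0 1;0 0 0 0 0 0 0;0 0 0 0 0 0 0;0 0 0 0 0 0 0;0 0 0 0 0 0 0;0 0 0 0 0 0 0;0 0 0 0 0 0 0"
}}

```text
clock: 41.55
ee_pos: [0.4363, -0.3043, 0.0713]
eef_rot: [-90.0, -0.0, -13.5]
ft_force: [-1.5, 0.0, 6.2]
width: 0.043
```

{"op": "arm_command", "data": {
  "commands": "0 0 5 0 0 0 0;0 0 20 0 0 0 0;0 0 40 0 0 0 0;0 0 40 0 0 0 0;19 43 0 0 0 0 0;19 43 0 0 0 0 0;19 43 0 0 0 0 0;19 43 0 0 0 0 0;19 43 0 0 0 0 0;18 43 0 0 0 0 0;0 0 0 0 0 0 0;0 0 0 0 0 0 0"
}}

```text
clock: 43.05
ee_pos: [0.5485, -0.046, 0.1749]
eef_rot: [-90.0, 0.1, -13.5]
ft_force: [-0.2, 0.2, -0.6]
width: 0.0432
```

```bash
python3 wl.py w23;python3 - <<'E'
from h import *
d=grab("side","d23.png"); im=cv2.imread("pics/d23.png");cv2.imwrite("pics/d23b.png",cv2.resize(im[140:320,170:350],None,fx=3.3,fy=3.3,interpolation=cv2.INTER_CUBIC))
E
```

```text
[ 0.54847846 -0.04648957  0.17504616] [-9.00202036e+01  4.95394762e-02 -1.35507207e+01] 0.04328856682787511
```

View pics/w23b.png

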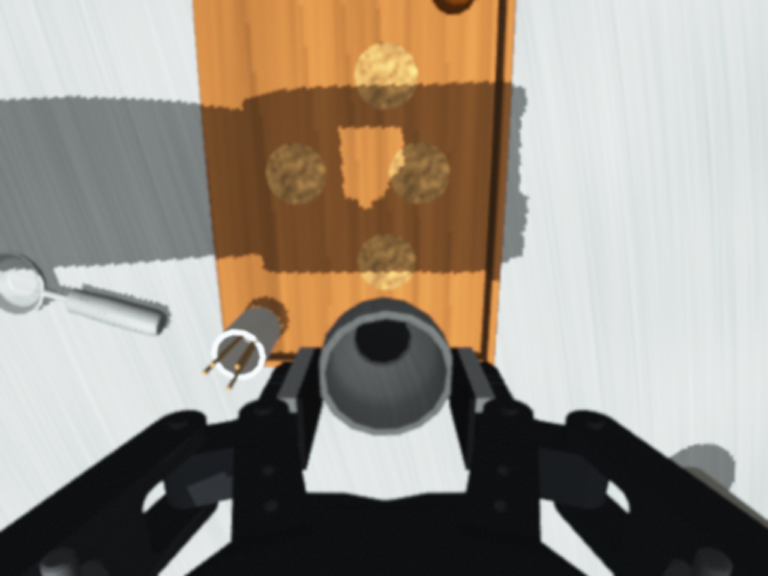

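View pics/d23b.png

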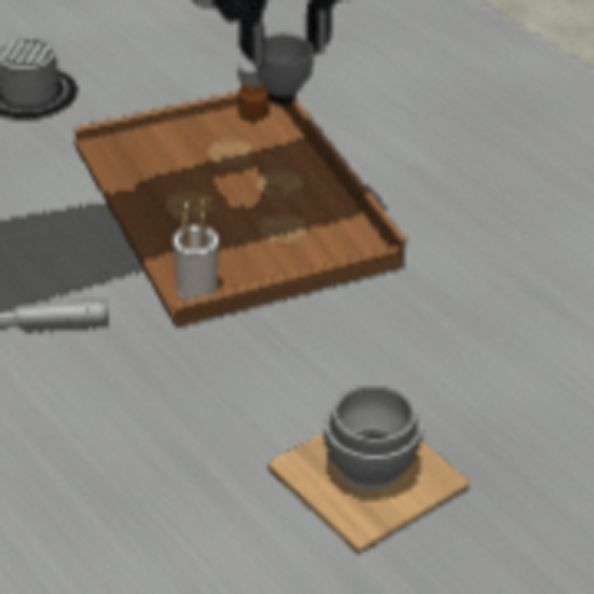

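{"op": "arm_command", "data": {
  "commands": "0.4 0 -30 0 0 0 0;0 0 -30 0 0 0 0;0 0 -30 0 0 0 0;0 0 -20 0 0 0 0;0 0 -9 0 0 0 0;0 0 -4 0 0 0 0;0 0 -1 0 0 0 0;0 0 0 0 0 0 0;0 0 0 0 0 0 0"
}}

```text
clock: 44.28
ee_pos: [0.5499, -0.046, 0.0523]
eef_rot: [-90.0, -0.1, -13.5]
ft_force: [-0.7, -0.3, -0.6]
width: 0.0433
```

{"op": "arm_command", "data": {
  "commands": "0 0 -1 0 0 0 0;0 0 -0.7 0 0 0 0;0 0 0 0 0 0 0;0 0 0 0 0 0 0"
}}

```text
clock: 44.78
ee_pos: [0.5494, -0.0459, 0.0498]
eef_rot: [-90.0, 0.0, -13.5]
ft_force: [0.3, -0.1, -0.3]
width: 0.0433
```

{"op": "arm_command", "data": {
  "commands": "0 0 -0.7 0 0 0 0;0 0 0 0 0 0 0;0 0 -0.7 0 0 0 0;0 0 0 0 0 0 0;0 0 0 0 0 0 0"
}}

```text
clock: 45.4
ee_pos: [0.5495, -0.0459, 0.0485]
eef_rot: [-90.0, -0.0, -13.5]
ft_force: [1.1, -0.0, 0.2]
width: 0.0427
```

{"op": "arm_command", "data": {
  "commands": "0 0 -0.7 0 0 0 0;0 0 0 0 0 0 0;0 0 0 0 0 0 0"
}}

```text
clock: 45.78
ee_pos: [0.5496, -0.0459, 0.0484]
eef_rot: [-90.0, -0.0, -13.5]
ft_force: [-2.4, 0.1, 5.0]
width: 0.0431
```

```bash
python3 wl.py w24
```

```text
[ 0.54956548 -0.04590535  0.04839084] [-8.99971004e+01 -6.18730253e-03 -1.35169818e+01] 0.04267640092103231
```

View pics/w24b.png

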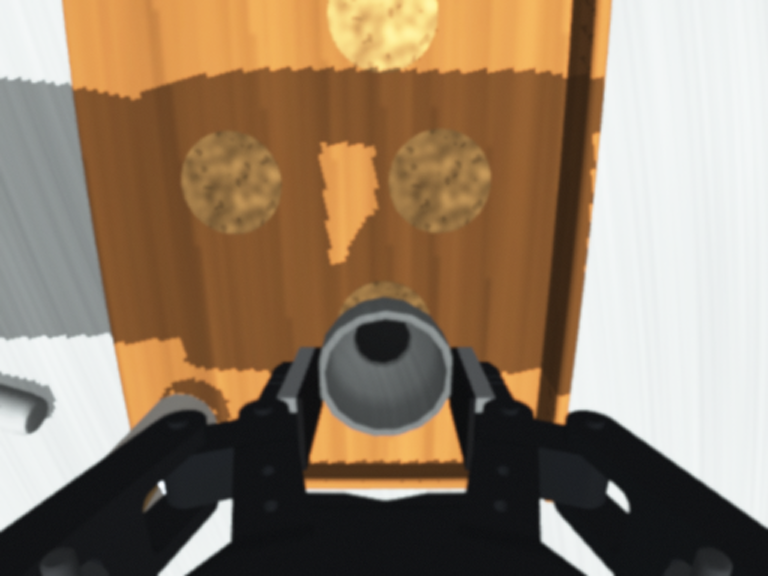

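{"op": "arm_command", "data": {
  "commands": "0 0 0.7 0 0 0 0;0 0 0 0 0 0 1;0 0 0 0 0 0 1;0 0 0 0 0 0 1;0 0 0 0 0 0 1;0 0 25 0 0 0 1;0 0 40 0 0 0 1;0 0 34 0 0 0 1;0 0 0 0 0 0 1;0 0 0 0 0 0 1"
}}

```text
clock: 47.08
ee_pos: [0.5488, -0.0458, 0.1465]
eef_rot: [-90.0, 0.1, -13.5]
ft_force: [-0.0, -0.0, -0.6]
width: 0.0855
```

```bash
python3 wl.py w25
```

```text
[ 0.54838241 -0.04577037  0.14574422] [-90.00945679   0.15304359 -13.52108397] 0.08528617231744207
```

View pics/w25b.png

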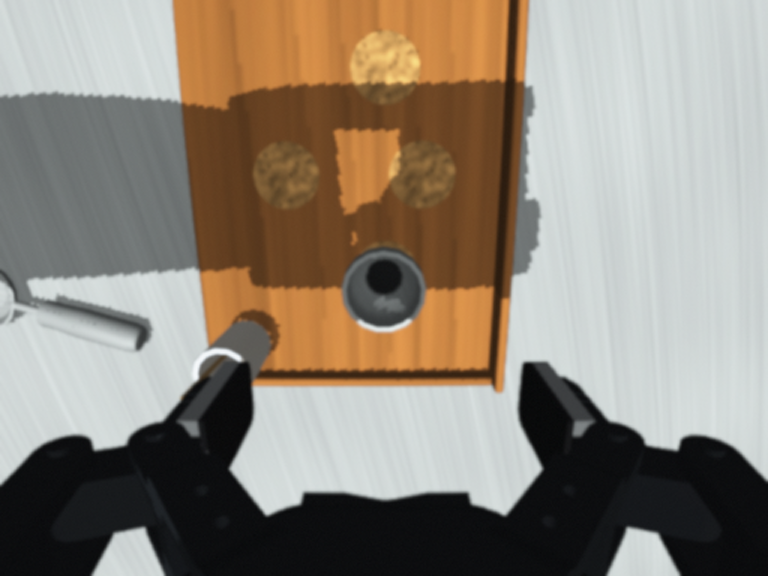

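{"op": "arm_command", "data": {
  "commands": "-19 -43 0 0 0 0 1;-19 -43 0 0 0 0 1;-19 -43 0 0 0 0 1;-19 -43 0 0 0 0 1;-18.5 -43 0 0 0 0 1;-18 -42 0 0 0 0 1;0 0 0 0 0 0 1;0 0 0 0 0 0 1;0 0 0 0 0 0 1"
}}

```text
clock: 48.25
ee_pos: [0.437, -0.3017, 0.1466]
eef_rot: [-90.0, 0.1, -13.4]
ft_force: [0.8, -0.7, -0.1]
width: 0.0852
```

```bash
python3 wl.py w26
```

```text
[ 0.43713617 -0.3017759   0.14687999] [-8.99659172e+01  4.79292180e-02 -1.34278695e+01] 0.08520878244658775
```

View pics/w26b.png

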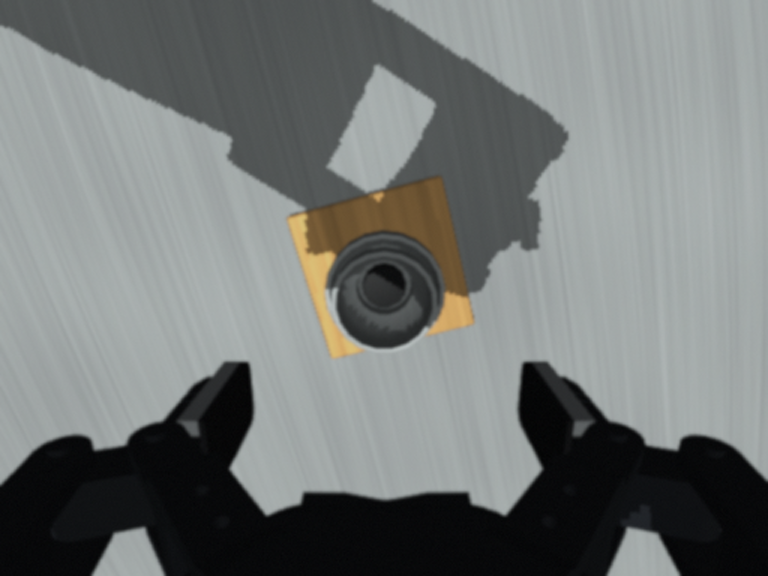

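{"op": "arm_command", "data": {
  "commands": "-0.5 -1 -30 0 0 0 1;0 0 -30 0 0 0 1;0 0 -20 0 0 0 1;0 0 -8 0 0 0 1;0 0 -4 0 0 0 1;0 0 0 0 0 0 1;0 0 0 0 0 0 0;0 0 0 0 0 0 0;0 0 0 0 0 0 0;0 0 0 0 0 0 0;0 0 0 0 0 0 0;0 0 0 0 0 0 0"
}}

```text
clock: 49.8
ee_pos: [0.4368, -0.3046, 0.0568]
eef_rot: [-90.1, -0.1, -13.5]
ft_force: [-2.4, 0.1, 6.5]
width: 0.0538
```

```bash
python3 wl.py w27
```

```text
[ 0.43680733 -0.30455544  0.05677922] [-9.00540799e+01 -6.30474647e-02 -1.35216196e+01] 0.053581628512689036
```

View pics/w27b.png

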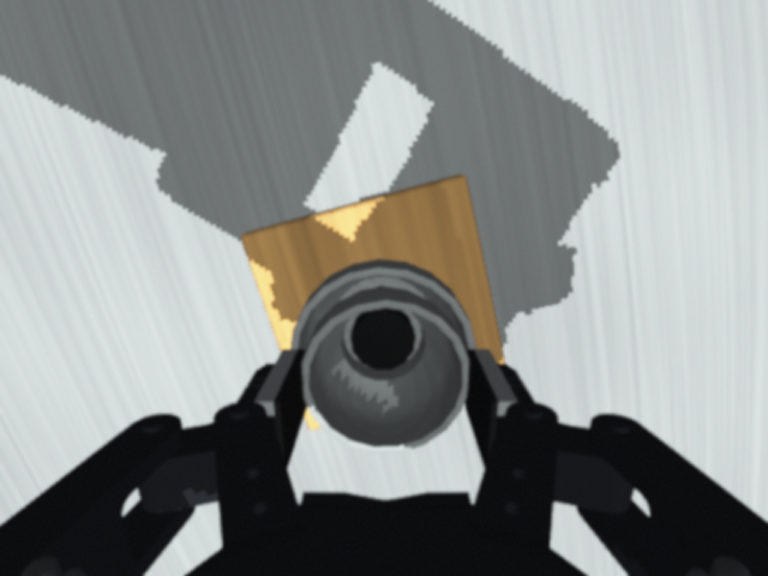

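{"op": "arm_command", "data": {
  "commands": "0 0 5 0 0 0 0;0 0 20 0 0 0 0;0 0 40 0 0 0 0;0 0 40 0 0 0 0;15.6 41.5 0 0 0 0 0;15.6 41.5 0 0 0 0 0;15.6 41.5 0 0 0 0 0;15.6 41.5 0 0 0 0 0;15.6 41.5 0 0 0 0 0;15.6 41.5 0 0 0 0 0;15.6 41.5 0 0 0 0 0;15.6 41.5 0 0 0 0 0"
}}

```text
clock: 51.35
ee_pos: [0.5614, 0.0295, 0.1603]
eef_rot: [-90.0, -0.0, -13.5]
ft_force: [0.3, -1.4, 0.0]
width: 0.0538
```

{"op": "arm_command", "data": {
  "commands": "15.8 41.7 0 0 0 0 0;0 0 0 0 0 0 0;0 0 0 0 0 0 0;0 0 0 0 0 0 0"
}}

```text
clock: 51.85
ee_pos: [0.5766, 0.0688, 0.1603]
eef_rot: [-90.0, 0.0, -13.6]
ft_force: [0.6, -0.8, -1.0]
width: 0.0535
```

```bash
python3 wl.py w28
```

```text
[0.57667381 0.0687453  0.160324  ] [-9.00104348e+01  1.08733148e-02 -1.36053111e+01] 0.05341568730025456
```

View pics/w28b.png

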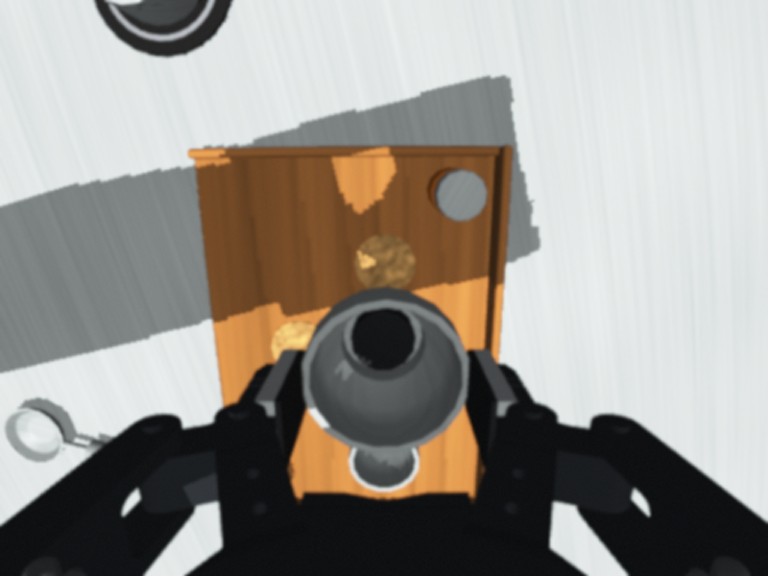

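```bash
python3 - <<'E'
from h import *
q=lambda *p:[((x+.5)/1.5-.5,(y+.5)/1.5-.5) for x,y in p]
a=np.radians(-13.5);ux=np.array([np.cos(a),np.sin(a)]);uy=np.array([-np.sin(a),np.cos(a)])
for n,t,p in (("w23",(548.5,-46.5),(386,261)),("w28",(576.7,68.7),(385,262))):
    c=pickle.load(open(n+".pkl","rb"))
    P=onz(c,q(p),.010)[0,:2]*1000; print(n,P,(P-t)@ux,(P-t)@uy)
E
```

```text
w23 [549.89159963 -43.63145153] 0.6835002768957203 3.1141527295006384
w28 [578.03781609  73.7731644 ] 0.11654541689579946 5.245299424800406
```

{"op": "arm_command", "data": {
  "commands": "0.6 2.4 -30 0 0 0 0;0 0 -30 0 0 0 0;0 0 -30 0 0 0 0;0 0 -14 0 0 0 0;0 0 -5 0 0 0 0;0 0 -2 0 0 0 0;0 0 -1 0 0 0 0;0 0 -1 0 0 0 0;0 0 0 0 0 0 0;0 0 0 0 0 0 0"
}}

```text
clock: 53.15
ee_pos: [0.5777, 0.0722, 0.0476]
eef_rot: [-90.0, -0.0, -13.5]
ft_force: [1.3, 0.2, -0.9]
width: 0.0535
```

{"op": "arm_command", "data": {
  "commands": "0 0 -0.7 0 0 0 0;0 0 -0.7 0 0 0 0;0 0 0 0 0 0 0;0 0 0 0 0 0 0"
}}

```text
clock: 53.65
ee_pos: [0.5777, 0.0723, 0.0465]
eef_rot: [-90.0, -0.0, -13.5]
ft_force: [-1.8, 0.8, 4.8]
width: 0.0538
```

Contact at .0465 as predicted. Release and check.

{"op": "arm_command", "data": {
  "commands": "0 0 0.7 0 0 0 0;0 0 0 0 0 0 1;0 0 0 0 0 0 1;0 0 0 0 0 0 1;0 0 0 0 0 0 1;0 0 25 0 0 0 1;0 0 40 0 0 0 1;0 0 33 0 0 0 1;0 0 0 0 0 0 1;0 0 0 0 0 0 1"
}}

```text
clock: 54.9
ee_pos: [0.577, 0.0722, 0.1438]
eef_rot: [-90.0, 0.1, -13.5]
ft_force: [-0.4, 0.5, -0.9]
width: 0.0854
```

```bash
python3 wl.py w29
```

```text
[0.57658385 0.07212254 0.14304174] [-90.04099402   0.14523332 -13.52117077] 0.08521657248450948
```

View pics/w29b.png

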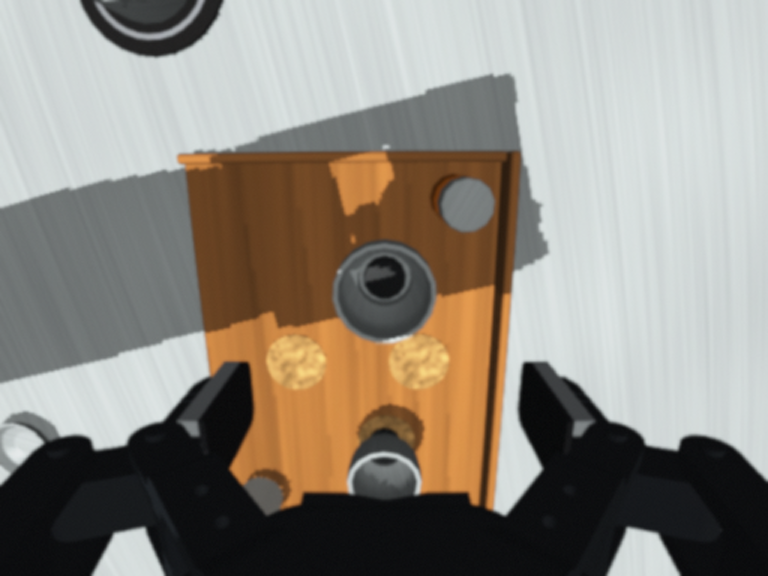

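{"op": "arm_command", "data": {
  "commands": "-15.6 -41.6 0 0 0 10 1;-15.6 -41.6 0 0 0 10 1;-15.6 -41.6 0 0 0 10 1;-15.6 -41.6 0 0 0 10 1;-15.6 -41.6 0 0 0 10 1;-15.6 -41.6 0 0 0 10 1;-15.6 -41.6 0 0 0 10 1;-15.6 -41.6 0 0 0 10 1;-15.6 -41.6 0 0 0 10 1;0 0 0 0 0 0 1;0 0 0 0 0 0 1;0 0 0 0 0 0 1"
}}

```text
clock: 56.45
ee_pos: [0.4373, -0.301, 0.144]
eef_rot: [-89.9, -0.0, 76.5]
ft_force: [-0.5, -0.9, 0.1]
width: 0.0852
```

```bash
python3 wl.py w30
```

```text
[ 0.43745521 -0.30103895  0.14423761] [-8.99604823e+01 -3.11419055e-02  7.65422608e+01] 0.08522884758114534
```

View pics/w30b.png

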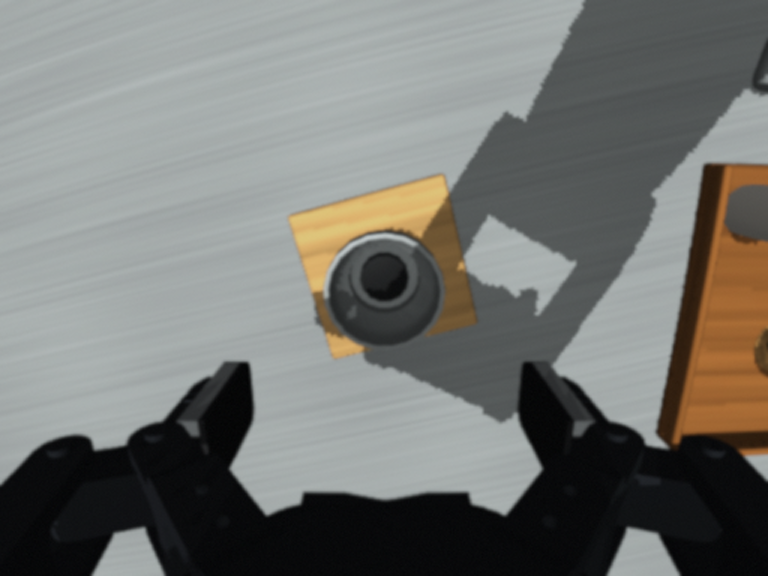

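{"op": "arm_command", "data": {
  "commands": "0 0 -35 0 0 0 1;0 0 -35 0 0 0 1;0 0 -25 0 0 0 1;0 0 -10 0 0 0 1;0 0 -4 0 0 0 1;0 0 0 0 0 0 1;0 0 0 0 0 0 0;0 0 0 0 0 0 0;0 0 0 0 0 0 0;0 0 0 0 0 0 0;0 0 0 0 0 0 0"
}}

```text
clock: 57.88
ee_pos: [0.438, -0.3028, 0.0377]
eef_rot: [-90.1, 0.0, 76.5]
ft_force: [-1.8, 2.2, 6.0]
width: 0.0637
```

{"op": "arm_command", "data": {
  "commands": "0 0 5 0 0 0 0;0 0 20 0 0 0 0;0 0 40 0 0 0 0;0 0 45 0 0 0 0;8 40 0 0 0 0 0;10 48 0 0 0 0 0;10 48 0 0 0 0 0;10 48 0 0 0 0 0;10 48 0 0 0 0 0;10 48 0 0 0 0 0;10 48 0 0 0 0 0;0 0 0 0 0 0 0"
}}

```text
clock: 59.38
ee_pos: [0.5054, 0.0284, 0.146]
eef_rot: [-90.0, -0.0, 76.7]
ft_force: [0.8, -0.1, -2.0]
width: 0.0639
```

{"op": "arm_command", "data": {
  "commands": "0 0 0 0 0 0 0;0 0 0 0 0 0 0"
}}

```text
clock: 59.62
ee_pos: [0.505, 0.0248, 0.1457]
eef_rot: [-90.0, 0.0, 76.4]
ft_force: [0.3, 0.1, -0.9]
width: 0.0641
```

```bash
python3 wl.py w31
```

```text
[0.50504745 0.02472425 0.14572128] [-8.99989329e+01  1.00442273e-02  7.63781619e+01] 0.06395061668763422
```

View pics/w31b.png

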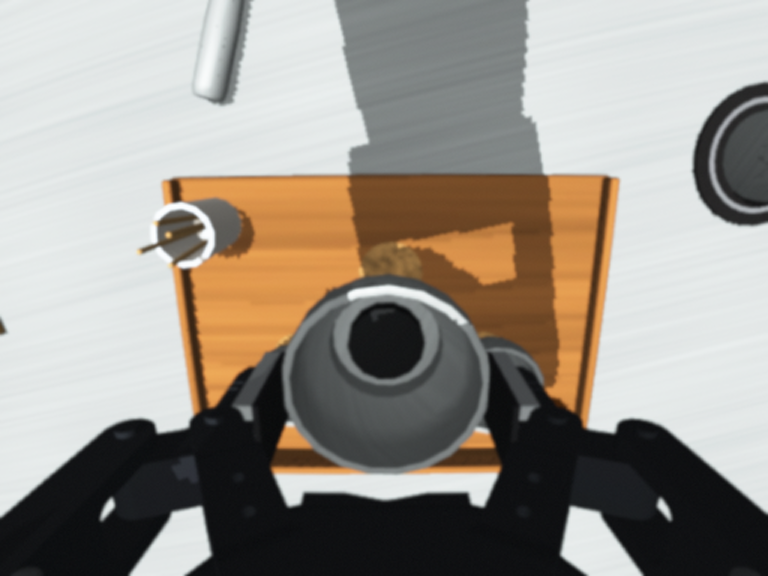

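```bash
python3 - <<'E'
from h import *
q=lambda *p:[((x+.5)/1.5-.5,(y+.5)/1.5-.5) for x,y in p]
th=np.radians(-13.5);ux=np.array([np.cos(th),np.sin(th)]);uy=np.array([-np.sin(th),np.cos(th)])
def m(n,t,p,z,d):
    c=pickle.load(open(n+".pkl","rb")); P=onz(c,q(p),z)[0,:2]*1000; return (P-t)@d
# S: foot offset 38.3 -> rim = tcp+7.7 ; M: 36.3 -> +9.7 ; L: .0377-8 ->29.7 -> +16.3
print("S lid",m("w23",(548.5,-46.5),(386,372.5),.1750+.0077,uy),"dot",m("w23",(548.5,-46.5),(386,261),.010,uy))
print("M lid",m("w28",(576.7,68.7),(385,374),.1603+.0097,uy),"dot",m("w28",(576.7,68.7),(385,262),.010,uy),"-> shifted 2.5")
t=(505.05,24.7)
print("L lid ux",m("w31",t,(386.5,376.5),.1457+.0163,ux),"uy",m("w31",t,(386.5,376.5),.1457+.0163,uy))
for y in (243,177): print("row",y,m("w31",t,(391,y),.010,ux),m("w31",t,(391,y),.010,uy))
# dot radius from w28 & w16, and the dot/edge distance in w16
t2=(585.5,7.3)
for y in (102,137,172,31): print("w16 row",y,m("w16",t2,(388,y),.010,ux))
E
```

```text
S lid 3.390673322143459 dot 3.1141527295006384
M lid 3.433831646322364 dot 5.245299424800406 -> shifted 2.5
L lid ux -5.115958989270715 uy 0.32351860882092254
row 243 -19.674110572039975 3.560110921332412
row 177 -59.68887899957978 3.5483157269334336
w16 row 102 -102.71792244880046
w16 row 137 -83.06589286066226
w16 row 172 -62.806709991578565
w16 row 31 -141.03508490277238
```

```bash
python3 - <<'E'
from h import *
im3=cv2.imread("pics/w3.png");im31=cv2.imread("pics/w31.png")
a=im3[175:325,180:335];b=im31[175:325,180:335]
cv2.imwrite("pics/cmp.png",np.hstack([cv2.resize(x,None,fx=2.5,fy=2.5,interpolation=cv2.INTER_CUBIC) for x in (a,b)]))
w4=cv2.imread("pics/w31.png")[105:200,100:420];cv2.imwrite("pics/cmp2.png",cv2.resize(w4,None,fx=2.4,fy=2.4,interpolation=cv2.INTER_CUBIC))
E
```

```text
(no output)
```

View pics/cmp.png

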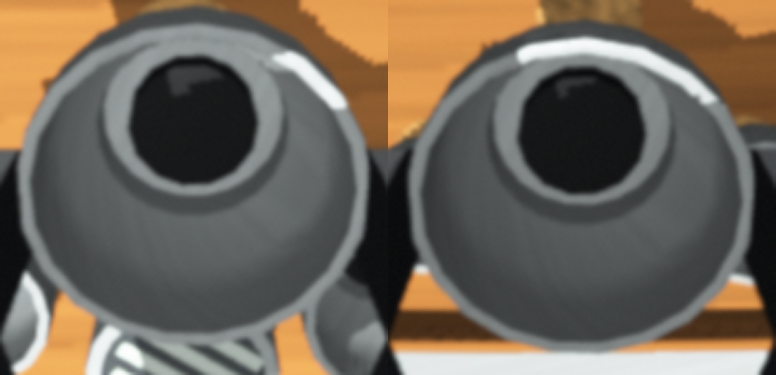

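View pics/cmp2.png

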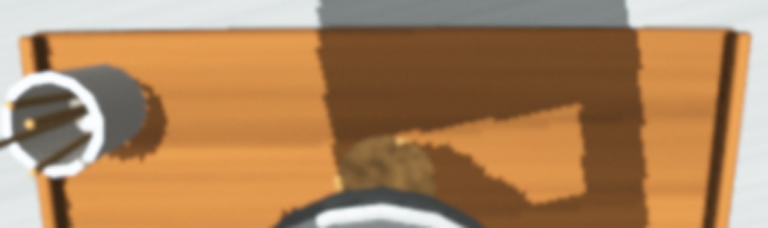

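```bash
python3 - <<'E'
from h import *
q=lambda *p:[((x+.5)/1.5-.5,(y+.5)/1.5-.5) for x,y in p]
th=np.radians(-13.5);ux=np.array([np.cos(th),np.sin(th)]);uy=np.array([-np.sin(th),np.cos(th)])
def f(n,items):
    c=pickle.load(open(n+".pkl","rb")); 
    for k,p,z in items:
        P=onz(c,q(p),z)[0,:2]*1000; print(n,k,"ux %.1f uy %.1f"%(P@ux,P@uy))
f("w16",[("Sdot",(292,238),.01),("Mdot",(485,238),.01),("Ldot",(388,137),.01),("cup",(387.5,287.5),.052)])
f("w17",[("Sdot",(209.5,296),.01),("Mdot",(557.5,294.5),.01),("Ldot",(383,109),.01)])
f("w11",[("S",(386.5,289.5),.056),("Mdot",(386.5,69),.01),("Ldot",(288,176.5),.01)])
f("w25",[("S",(384,290),.056),("Mdot",(385,67),.01),("Ldot",(286.5,175),.01),("Cdot",(422,174),.01)])
f("w6",[("M",(389.5,293),.056),("Ldot",(300,362),.01),("S",(388.5,481),.056)])
f("w29",[("M",(384.5,292),.056),("Ldot",(296,362),.01),("S",(384.5,482),.056)])
f("w23",[("Sdot",(386,261),.01),("Ldot",(296,173),.01),("Mdot",(386,76),.01)])
f("w28",[("Mdot",(385,262),.01)])
f("w1",[("L",(381,279.5),.056),("M",(482,376),.056),("S",(284,381),.056)])
f("w31",[("Ledge",(391,177),.01)]);f("w1",[("Ledge",(381,173),.01)])
E
```

```text
w16 Sdot ux 544.7 uy 85.3
w16 Mdot ux 545.1 uy 206.2
w16 Ldot ux 484.6 uy 145.5
w16 cup ux 565.4 uy 144.8
w17 Sdot ux 544.3 uy 85.4
w17 Mdot ux 543.9 uy 205.2
w17 Ldot ux 484.3 uy 145.3
w11 S ux 544.4 uy 87.5
w11 Mdot ux 544.7 uy 205.8
w11 Ldot ux 485.0 uy 145.7
w25 S ux 544.1 uy 86.5
w25 Mdot ux 544.7 uy 205.6
w25 Ldot ux 485.3 uy 145.4
w25 Cdot ux 566.8 uy 145.7
w6 M ux 544.6 uy 207.4
w6 Ldot ux 485.2 uy 145.8
w6 S ux 544.4 uy 87.8
w29 M ux 544.2 uy 207.4
w29 Ldot ux 484.9 uy 145.5
w29 S ux 544.0 uy 86.9
w23 Sdot ux 544.9 uy 85.9
w23 Ldot ux 485.3 uy 145.6
w23 Mdot ux 544.9 uy 205.3
w28 Mdot ux 544.8 uy 206.7
w1 L ux 481.7 uy 145.5
w1 M ux 540.0 uy 204.0
w1 S ux 542.8 uy 88.4
w31 Ledge ux 425.6 uy 145.5
w1 Ledge ux 426.5 uy 145.5
```

{"op": "arm_command", "data": {
  "commands": "0.8 3.4 -30 0 0 0 0;0 0 -30 0 0 0 0;0 0 -25 0 0 0 0;0 0 -12 0 0 0 0;0 0 -5 0 0 0 0;0 0 -2 0 0 0 0;0 0 0 0 0 0 0;0 0 0 0 0 0 0"
}}

```text
clock: 60.68
ee_pos: [0.5066, 0.0292, 0.0425]
eef_rot: [-90.1, -0.0, 76.5]
ft_force: [0.1, -0.3, -1.5]
width: 0.0638
```

{"op": "arm_command", "data": {
  "commands": "0 0 -1 0 0 0 0;0 0 -0.7 0 0 0 0;0 0 0 0 0 0 0;0 0 0 0 0 0 0"
}}

```text
clock: 61.18
ee_pos: [0.506, 0.0292, 0.04]
eef_rot: [-90.0, 0.0, 76.5]
ft_force: [0.3, 0.0, -1.6]
width: 0.0637
```

{"op": "arm_command", "data": {
  "commands": "-0.2 -0.9 0 0 0 0 0;0 0 -0.7 0 0 0 0;0 0 -0.5 0 0 0 0;0 0 0 0 0 0 0;0 0 0 0 0 0 0"
}}

```text
clock: 61.8
ee_pos: [0.506, 0.0282, 0.0398]
eef_rot: [-90.0, 0.0, 76.5]
ft_force: [-2.3, -1.1, 6.0]
width: 0.0637
```

{"op": "arm_command", "data": {
  "commands": "0 0 0.7 0 0 0 0;0 0 0 0 0 0 1;0 0 0 0 0 0 1;0 0 0 0 0 0 1;0 0 0 0 0 0 1;0 0 25 0 0 0 1;0 0 40 0 0 0 1;0 0 42 0 0 0 1;0 0 0 0 0 0 1;0 0 0 0 0 0 1"
}}

```text
clock: 63.05
ee_pos: [0.5054, 0.0283, 0.1461]
eef_rot: [-90.0, 0.0, 76.5]
ft_force: [-0.2, -0.0, -0.8]
width: 0.0851
```

```bash
python3 wl.py w32
```

```text
[0.50489779 0.02831115 0.14517708] [-8.98767102e+01  2.61804340e-02  7.64832790e+01] 0.08564302920071434
```

View pics/w32b.png

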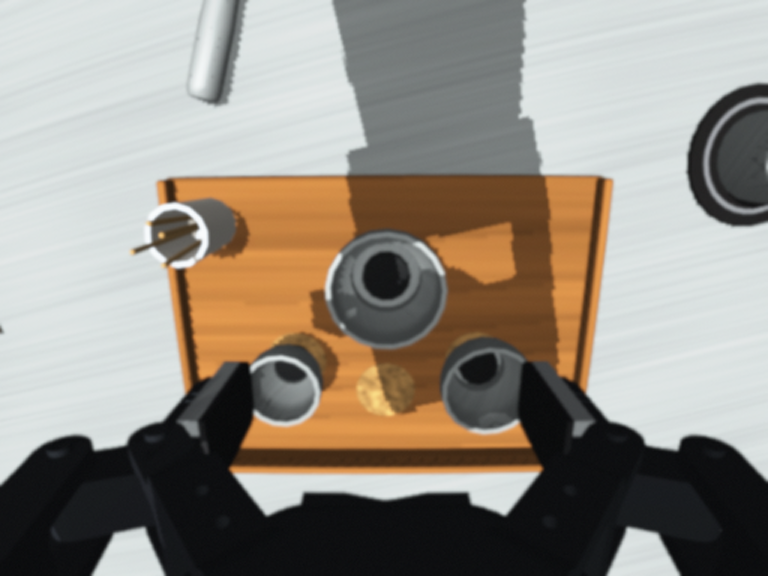

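{"op": "arm_command", "data": {
  "commands": "18 -3.5 10.5 0 0 -9.56 1;18 -3.5 10.5 0 0 -9.56 1;18 -3.5 10.5 0 0 -9.56 1;18 -3.5 10.5 0 0 -9.56 1;18 -3.5 10.5 0 0 -9.56 1;18 -3.5 10.5 0 0 -9.56 1;18 -3.5 10.5 0 0 -9.56 1;18 -3.5 10.5 0 0 -9.56 1;0 0 0 0 0 0 1;0 0 0 0 0 0 1;0 0 0 0 0 0 1"
}}

```text
clock: 64.47
ee_pos: [0.6487, 0.0005, 0.2292]
eef_rot: [-90.0, 0.1, 0.1]
ft_force: [0.1, -0.2, -0.3]
width: 0.0853
```

```bash
python3 wl.py w33; python3 - <<'E'
from h import *
a=cv2.imread("pics/wrist0.png")[5:275,60:330];b=cv2.imread("pics/w33.png")[5:275,60:330]
cv2.imwrite("pics/cmp3.png",cv2.resize(np.hstack([a,b]),None,fx=1.48,fy=1.48,interpolation=cv2.INTER_CUBIC))
cv2.imwrite("pics/w33c.png",cv2.resize(b,None,fx=2.2,fy=2.2,interpolation=cv2.INTER_CUBIC))
for n,r in(("scene",(110,270,140,410)),("side",(110,310,140,330))):
    grab(n,n+"33.png"); i=cv2.imread(f"pics/{n}33.png")[r[0]:r[1],r[2]:r[3]]; cv2.imwrite(f"pics/{n}33b.png",cv2.resize(i,None,fx=2.9,fy=2.9,interpolation=cv2.INTER_CUBIC))
E
```

```text
[6.48884815e-01 4.77260524e-04 2.29567232e-01] [-8.99912020e+01  9.30089697e-02  6.60627842e-02] 0.08502029706886918
```

View pics/w33c.png

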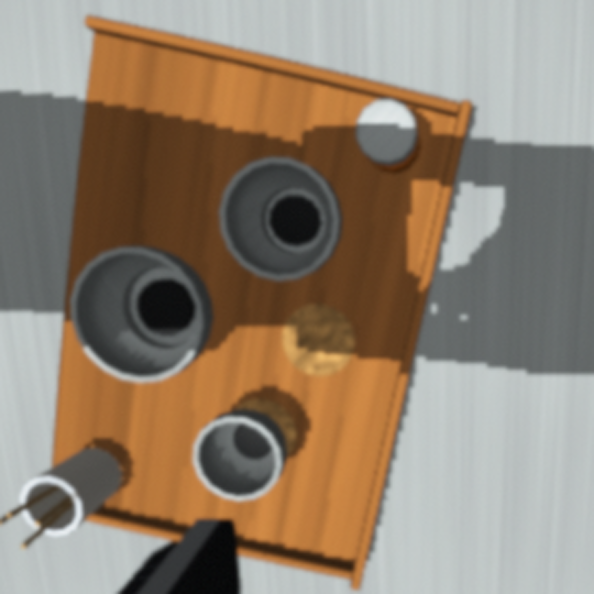

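View pics/scene33b.png

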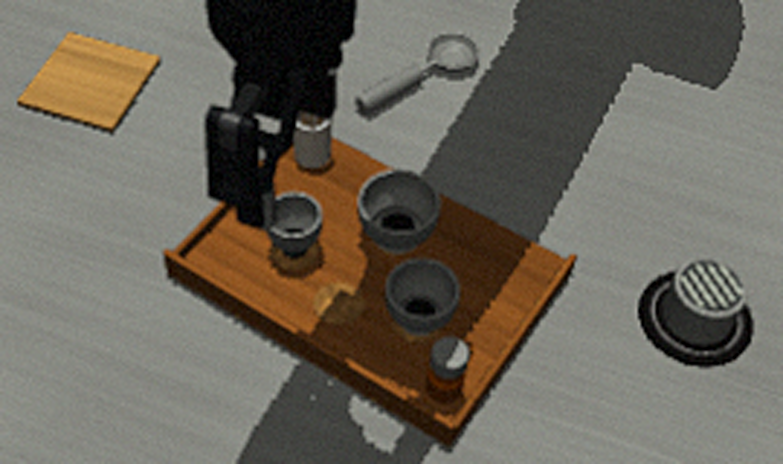

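View pics/side33b.png

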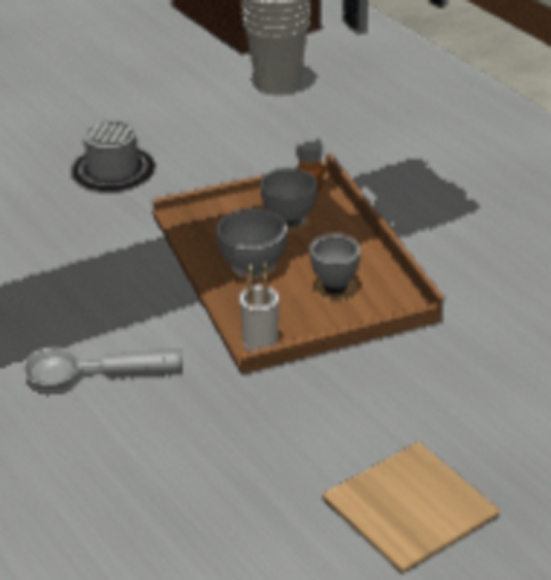

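```bash
python3 - <<'E'
from h import *
c=vision.camera("scene");S=lambda *p:[(140+(x+.5)/2.9-.5,110+(y+.5)/2.9-.5) for x,y in p]
print(onz(c,S((711,287)),.046)*1000,onz(c,S((695.5,317.5)),.004)*1000)
im=cv2.resize(c["color"][170:250,350:420,::-1],None,fx=8,fy=8,interpolation=cv2.INTER_CUBIC)
m=onz(c,S((695.5,317.5)),.004)[0]
for z,r in((.004,.045),(.004,.028),(.046,.028)):
    p=(proj(c,circ(m[0],m[1],z,r,60))-[350,170]+.5)*8
    cv2.polylines(im,[np.round(p).astype(np.int32)],True,(0,255,0),1)
cv2.imwrite("pics/matchk.png",im)
E
```

```text
[[486.31115022 276.04684493  46.        ]] [[487.09009296 275.51047874   4.        ]]
```

View pics/matchk.png

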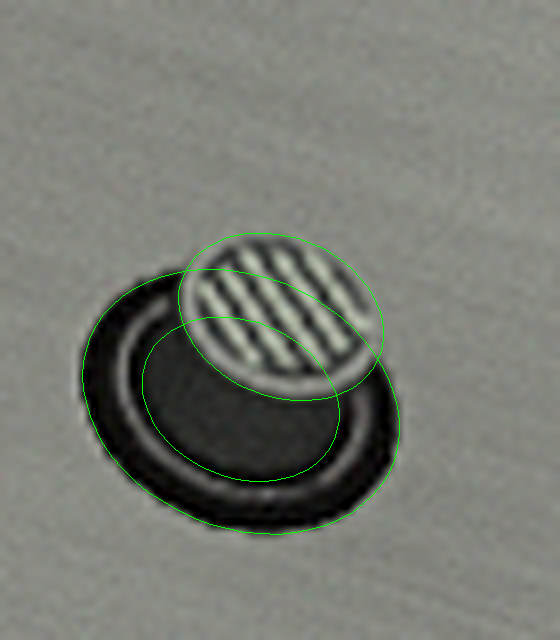

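The cup sits within about 1 mm of the mat's centre, and everything is in place, so I'm handing the job in.

```bash
python3 -c "
from rig import order; print(order.finish_job())"
```

```text
the job is handed in; nothing more can be done
None
```

The job is done and handed in at about 65 s of the 152 s allowed. I stacked the three lids upside down on the coaster, largest at the bottom. Then I stood the drip cup on the mat and put each lid back on its own spot on the tray.

- **Lids on the tray:** a final picture from the start pose, compared with the first one, shows the large and middle lids within about 0.5 mm of where they stood. The small lid is about 1 mm off toward −y; I left it.
- **Drip cup:** it stands about 1 mm from the middle of the mat in the scene camera.
- **Bystanders:** the jar, toothpick holder and cup stack look unmoved in the final pictures, and the coaster is clear.
- **Forces:** contact readings stayed near 8 N or less, well under the limits.

Three checks disagreed with what was given:
- **Stack height:** each lid sat about 12.5 mm above the one below, not the stated 16 mm. The stack was upright and properly nested.
- **Gripper width:** on the lids it read 2–3 mm less than their rim diameters.
- **Cameras:** the wrist and side cameras were off by 2–5 mm for points above the tray floor. I corrected for this using the cork dots and before-and-after pictures.

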